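# Set washed prints out to drip dry

### The arm

A 6-joint arm with a two-finger parallel gripper is mounted at the origin on a cart in front of the work surface, level with it; the furniture and walls round the work are solid. World frame = base frame: x ahead of the robot, y to its left, z up, the work surface at z = 0. Lengths are in m, angles in degrees, forces in N, time in s.
With the tool pointing down it reaches from about 0.3 to 0.75 m from the base axis. Payload 8.5 kg.
Tool frame: the origin (TCP) lies at the very end of the fingers, on their centre line; the grasp point (between the pads) lies 19 mm behind it (env.hold_point_z is the distance from the TCP to the grasp point, in m); z points along the fingers, y is the line along which they close (so a half turn about z gives the same grasp; the last joint's range is limited). The gripper opens to 85 mm and grips with 20 to 120 N. Pads are 22 mm wide; open, the fingers measure 114 mm over their backs; the gripper's body (76 mm by 85 mm) begins 54 mm behind the grasp point. The pads swing forward as they close: fully open they stand 13 mm farther back than shut.
Start: joints at [62.435, 21.807, 74.336, -0, 83.858, -12.336], TCP at [0.144, 0.531, 0.231] pointing down, gripper open.
Joint ranges: [-178.18, 178.18], [-50.72, 133.34], [12.68, 142.11], [-81.47, 261.47], [9.98, 163.14], [-165.26, 165.26]. Speed limits (degrees/s): [136.94, 136.94, 180, 180, 180, 180].

### API

Orientations are given as a 3x3 rotation matrix whose columns are the frame's x, y, z axes.
In Python, from rig import env, optics gives the robot as it stands.
- The arm moves only by the shell command python3 -m jog 'ROWS' [OPENING] [FORCE]. ROWS is JSON, a list of rows, each an object with "linear": the shift along the tool's x, y, z in units of 40 mm (1.0 is 40 mm), a list of three; "roll": the turn about the tool's z in units of 5 degrees (1.0 is 5 degrees). A call has 1 to 12 rows; each row shifts and turns the commanded pose from where the row before left it, along the tool's axes as they then stand; what a row does not reach is not made up. A row lasts 1/12 s, in which the tool goes at most 41.7 mm and 7.16 degrees, less where a joint would pass 70% of its speed; a pose out of reach is approached as far as the arm can. A call is refused whole if a number of a shift passes 1 or a number of a turn 1, either way. A call with a gripper value outside its range is refused whole. OPENING is the opening, from -1 (shut) to 1 (fully open), set as the call begins (- or left out, the last holds). The fingers move at their own pace and stop on an object; FORCE is the grip in N (left out, the last holds). Time passes only in rows, so rows that do not move let the fingers close. It gives the time, the measured TCP pose, the force, the opening and the grip force at its end, in the units of the state.
- env.observe(): the state, without advancing time (a new reading comes with each control period).
- optics.get_image(name): name is "scene" or "top" or "wrist"; returns the picture (384x512x3 uint8, red, green, blue); there is no depth.
- optics.calibration(name): a dict with "fov_y" (degrees; the focal length in pixels is half the picture's height over the tangent of half this angle, whatever the lens; pixels are square), "cx", "cy" (the principal point, pixels), "D" ([k1, k2, p1, p2, k3] as OpenCV has them; the pictures are not rectified), "T" (4x4, takes a point from camera to world coordinates). Camera axes: x right, y down, z forward; pixel columns grow to the right and rows downward; lengths in m; the calibration is good to about 2 mm. A picture is of the moment at which its call begins: read the wrist's pose just before it. calibration takes no time and is no camera call; for the wrist camera it gives the pose at the moment of the call.
- env.close_job(): hands the job in; it is judged then, once.
The state is a dict: "time_s": time; "q": joint angles; "qvel": joint speeds; "joint_efforts": joint torques, N m; "position": TCP position; "tool_rot": TCP orientation; "ft_force": force on the tool from outside, world axes, zero at the start; "wrist_torque": the same for the moment, N m; "grip_width": finger opening in m; "gripper_force": force on a finger pad.
Only numpy, scipy, OpenCV 4.12 (cv2) and the standard library are available. Lean on these libraries where they do the work, as an engineer would, in place of code of your own. Each camera call takes 0.05 s, during which the arm holds its last target. There are 200 camera calls.

### The job

Set the freshly washed prints out to dry. Pull the nested cups apart and stand each one upright, centred on its own small pad of the drip rail: the largest on the pad farthest from the robot, the medium one in the middle, the smallest on the nearest. Hang every bracket that is there on the drying stand, one to a pin, each by the hole that lets it hang level, and leave the other things on the table alone.

Things in the scene. Friction and masses are not known exactly. Their poses are not given: they have to be found in the camera images.
- bracket_c: C-shaped grey bracket of one even material, upright. Foot 60 (x) x 12 mm thick; leg 20 wide, 6 thick, z 12-72; strip 86 long (y) x 6, z 72-110, centred on y 0. Four 14 mm square holes through the strip at y -30, -10, 10, 30, z 83; grip above them. Origin: foot underside, below the strip's middle; x normal to the plate. Leg centred at y +33, foot y -23.7 to +43 (under the strip)
- bracket_t: T-shaped grey bracket of one even material, upright. Foot 60 (x) x 12 mm thick; leg 20 wide, 6 thick, z 12-72; strip 86 long (y) x 6, z 72-110, centred on y 0. Four 14 mm square holes through the strip at y -30, -10, 10, 30, z 83; grip above them. Origin: foot underside, below the strip's middle; x normal to the plate. Leg centred at y 0, foot y -16 to +45.9
- bracket_z: Z-shaped grey bracket of one even material, upright. Foot 60 (x) x 12 mm thick; leg 20 wide, 6 thick, z 12-72; strip 86 long (y) x 6, z 72-110, centred on y 0. Four 14 mm square holes through the strip at y -30, -10, 10, 30, z 83; grip above them. Origin: foot underside, below the strip's middle; x normal to the plate. Leg centred at y +33, foot y +6 to +71.9 (beyond the strip)
- dry_stand: fixed drying stand: aluminium bar 300 mm along y, 20 thick (x 0 to 20), z 115-139, on two posts behind it at y +-140 mm (foot plates 30 wide, x -25 to 75, 8 high); three steel pins stick out of the bar's front towards the robot (to -x), 125 mm apart. Origin on the table below the middle of the bar's front face
- pin_left (a point): tip of the left pin (at y = +125 mm of the stand, as the robot sees it). The pin is 5 mm thick with a round end, leaves the bar's front face (x = 0) at z 135.5 mm and rises gently to its tip centre at x = -65, z = 142 mm
- pin_middle (a point): tip of the middle pin (at y = +0 mm of the stand, as the robot sees it). The pin is 5 mm thick with a round end, leaves the bar's front face (x = 0) at z 135.5 mm and rises gently to its tip centre at x = -65, z = 142 mm
- pin_right (a point): tip of the right pin (at y = -125 mm of the stand, as the robot sees it). The pin is 5 mm thick with a round end, leaves the bar's front face (x = 0) at z 135.5 mm and rises gently to its tip centre at x = -65, z = 142 mm
- drip_rail: fixed drip rail: aluminium bar 180 mm along its x (roughly away from the robot), 16 wide, on two posts with foot plates (40 x 60 mm at x +-70), three round rubber pads 24 mm across on top at x -66, 0, 66 mm, pad tops at z 70 mm. Origin on the table under its middle
- pad_near (a point): centre of the top of the near pad of the drip rail, 70 mm above the table, 24 mm across
- pad_middle (a point): centre of the top of the middle pad of the drip rail, 70 mm above the table, 24 mm across
- pad_far (a point): centre of the top of the far pad of the drip rail, 70 mm above the table, 24 mm across
- cup_large: large grey flanged cup, outside diameter 52 mm, 46 tall, wall 3, hollow above z 19, collar 62 mm across at z 16-19. Origin: centre of the underside. At the start the cups are one upright stack on the flat cutting mat, large lowest, each upper one sunk 16 mm into the next, collar on its rim, 2 mm play all round; this one's underside is then 3 mm above the table
- cup_medium: medium grey flanged cup, outside diameter 42 mm, 46 tall, wall 3, hollow above z 19, collar 52 mm across at z 16-19. Origin: centre of the underside. At the start the cups are one upright stack on the flat cutting mat, large lowest, each upper one sunk 16 mm into the next, collar on its rim, 2 mm play all round; this one's underside is then 33 mm above the table
- cup_small: small grey flanged cup, outside diameter 32 mm, 46 tall, wall 3, hollow above z 19, collar 42 mm across at z 16-19. Origin: centre of the underside. At the start the cups are one upright stack on the flat cutting mat, large lowest, each upper one sunk 16 mm into the next, collar on its rim, 2 mm play all round; this one's underside is then 63 mm above the table
- tape_roll: orange tape roll 61 mm across, 12 mm high, lying on the table; not part of the job, to be left alone. Origin: centre of its underside
- orange_bracket: small orange printed angle bracket 44x32x34 mm, lying on the table; not part of the job, to be left alone. Origin: centre of its underside
- black_clip: black printed U-shaped clip 31x33x18 mm, lying on the table; not part of the job, to be left alone. Origin: centre of its underside
Not all that is in view belongs to the job. What is shaped like the bracket_c but green or turquoise is not meant.

How it is judged:
By the outcome, as a careful person would: the job done as asked, in the order asked, and still so for the second after the job is handed in, with the robot touching nothing.
Of bracket_c, bracket_t, bracket_z only 2 to 3 are there at a start; the rules pass over those that are not, and their reading is None.
At some moment in a run one of bracket_c, bracket_t, bracket_z may be knocked a few centimetres aside while the robot is not near it.
It also fails if it takes over 184 s, if anything falls off the work surface, if the arm or the gripper's body presses on something with over 40 N, if the wrist force passes 120 N, or if a joint passes its speed limit or range.

## Working session

There is one attempt and no reset: what is moved stays moved. The work goes in short steps, Python scripts to look and compute and a shell command to move; the robot and the scene stay as the last step left them, time stands still between calls to the robot, and variables do not carry over. Pictures are saved under pics/ and viewed, at most 14 in all, crops included, and the job is handed in when it is done.

```bash
ls; mkdir -p pics
cat > h.py <<'E'
import numpy as np, cv2
from rig import env, optics
def cal(n):
    c=optics.calibration(n); f=192/np.tan(np.radians(c['fov_y']/2))
    K=np.array([[f,0,c['cx']],[0,f,c['cy']],[0,0,1.]]); return K,np.array(c['D'],float),np.array(c['T'],float)
def ray(C,uv):
    K,D,T=C; p=cv2.undistortPoints(np.array(uv,float).reshape(-1,1,2),K,D).reshape(-1,2)
    d=np.c_[p,np.ones(len(p))]@T[:3,:3].T; return T[:3,3],d
def plane(C,uv,z):
    o,d=ray(C,uv); return o+d*((z-o[2])/d[:,2])[:,None]
def tri(Ca,ua,Cb,ub):
    A=np.zeros((3,3));b=np.zeros(3);L=[]
    for C,u in ((Ca,ua),(Cb,ub)):
        o,d=ray(C,[u]); d=d[0]/np.linalg.norm(d[0]); P=np.eye(3)-np.outer(d,d); A+=P;b+=P@o;L.append((P,o))
    x=np.linalg.solve(A,b); return x,[np.linalg.norm(P@(x-o)) for P,o in L]
def proj(C,X):
    K,D,T=C; R=T[:3,:3].T; return cv2.projectPoints(np.array(X,float).reshape(-1,3),cv2.Rodrigues(R)[0],-R@T[:3,3],K,D)[0].reshape(-1,2)
def snap(n,name=None):
    C=cal(n); im=optics.get_image(n)
    if name: cv2.imwrite('pics/%s.png'%name,im[:,:,::-1])
    return C,im
E
python3 - <<'E'
from h import *
for n in('scene','top','wrist'):
    C,im=snap(n,n+'0'); print(n,C[0][0,0],C[1],C[2].round(3).tolist())
s=env.observe(); print({k:np.round(v,3).tolist() for k,v in s.items()})
E
cd pics; python3 -c "
import cv2
for n in('scene','top'):
    cv2.imwrite(n+'0b.png',cv2.resize(cv2.imread(n+'0.png'),(800,600),interpolation=2))"
```

```text
pics
scene 385.51917537768446 [-0.08254238  0.          0.          0.          0.        ] [[0.674, -0.515, 0.53, -0.23], [-0.739, -0.478, 0.475, -0.747], [0.008, -0.712, -0.703, 1.068], [0.0, 0.0, 0.0, 1.0]]
top 354.1506086524481 [0.03411199 0.         0.         0.         0.        ] [[0.021, -0.995, 0.101, 0.342], [-1.0, -0.022, -0.005, -0.111], [0.007, -0.101, -0.995, 1.388], [0.0, 0.0, 0.0, 1.0]]
wrist 291.9014378256721 [0.00625626 0.         0.         0.         0.        ] [[0.262, 0.921, 0.287, 0.072], [0.965, -0.25, -0.08, 0.55], [-0.002, 0.298, -0.954, 0.373], [0.0, 0.0, 0.0, 1.0]]
{'time_s': 0.15, 'q': [62.433, 21.835, 74.372, -0.001, 83.859, -12.334], 'qvel': [0.1, 0.077, -0.227, 0.01, -0.048, -0.148], 'joint_efforts': [0.003, -44.863, -23.135, -0.0, 0.004, 0.0], 'position': [0.144, 0.53, 0.231], 'tool_rot': [[-0.965, 0.263, -0.001], [0.263, 0.965, -0.001], [0.0, -0.001, -1.0]], 'ft_force': [-0.631, -0.11, -0.364], 'wrist_torque': [0.02, -0.036, -0.034], 'gripper_force': 0.0, 'grip_width': 0.085}
```

View pics/scene0b.png

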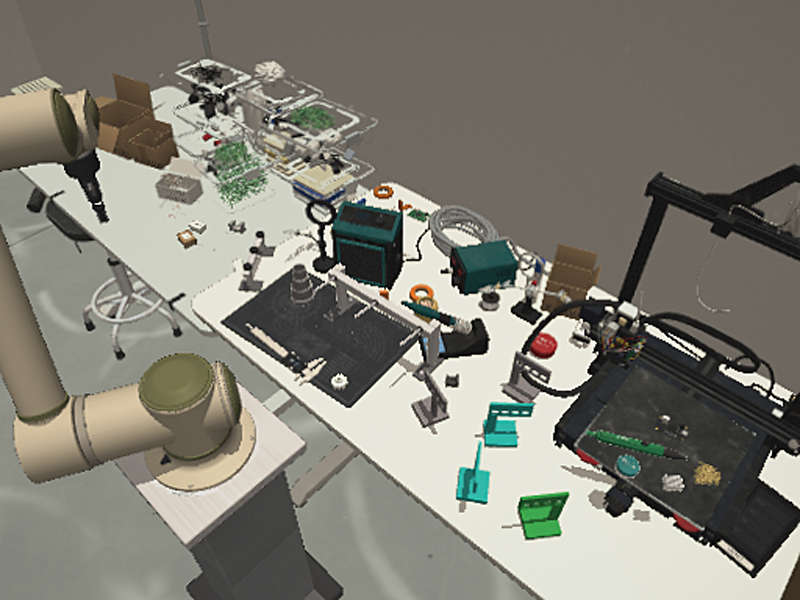

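View pics/top0b.png

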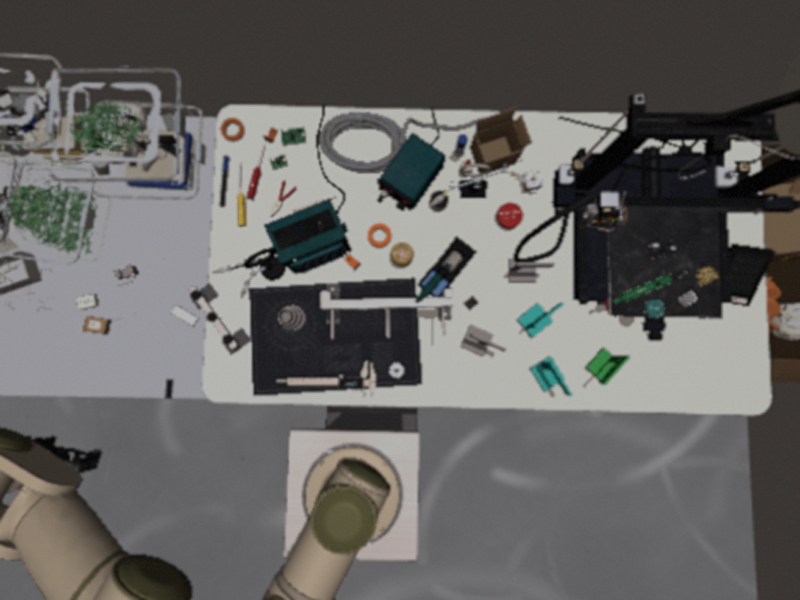

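The scene picture shows grey brackets at about (430,395) and (525,375). Look-alikes are turquoise at (505,425) and (472,480), and green at (542,515). The cup stack is at (300,285), the stand at (385,300) and the drip rail at about (258,258). Next is a close crop.

Run:
```python
import cv2,numpy as np
a=cv2.imread('pics/scene0.png'); b=cv2.imread('pics/top0.png')
A=cv2.resize(a[140:280,140:365],(800,498),interpolation=2)
cv2.imwrite('pics/c1.png',A)
B=cv2.resize(b[160:260,120:360],(800,333),interpolation=2)
B=cv2.convertScaleAbs(B,alpha=1.3)
cv2.imwrite('pics/c2.png',B)
```

```text
(no output)
```

View pics/c1.png

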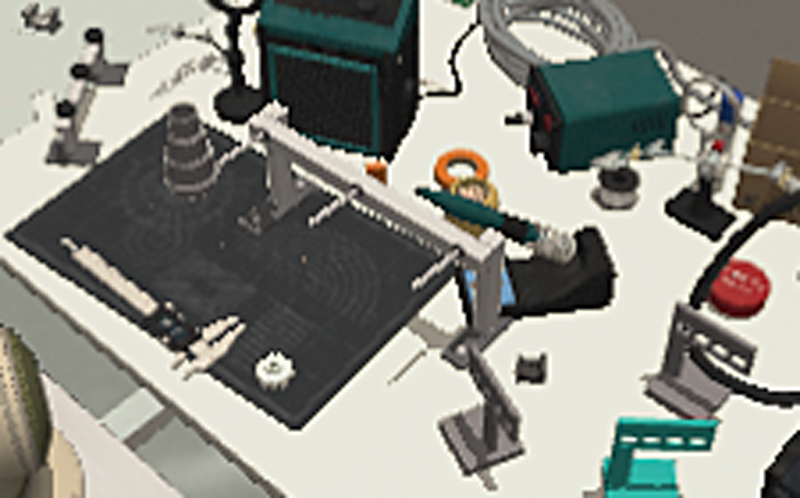

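View pics/c2.png

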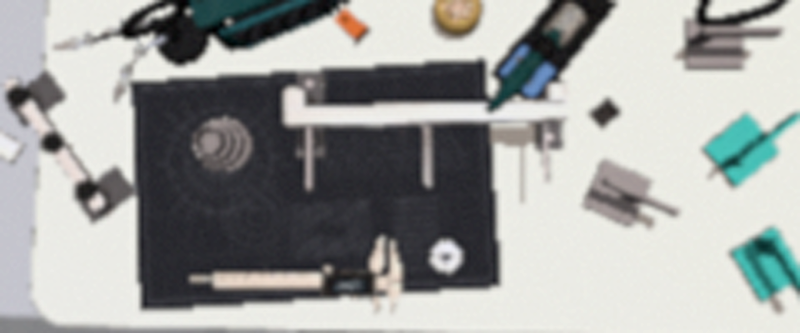

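Run:
```python
from h import *
S=cal('scene');T=cal('top')
def s(u,v):return (140+u/3.556-.5+.14,140+v/3.556-.36)
def t(u,v):return (120+u/3.333-.35,160+v/3.333-.35)
P={'padfar':((93,35),(18,97)),'padmid':((79,71),(53,142)),'padnear':((66,108),(88,193)),'stack':((182,110),(210,143)),
'pinL':((218,160),(308,188)),'pinM':((313,220),(428,187)),'pinR':((415,288),(546,178)),
'b1a':((470,340),(612,190)),'b1b':((520,435),(678,212)),'b2a':((680,305),(685,40)),'b2b':((757,350),(780,30))}
for k,(a,b) in P.items():
    x,e=tri(S,s(*a),T,t(*b)); print(k,x.round(3),np.round(e,4), plane(T,[t(*b)],0.07).round(3)[0], plane(T,[t(*b)],0.11).round(3)[0])
```

```text
padfar [0.468 0.38  0.068] [0.0007 0.0007] [0.469 0.379 0.07 ] [0.465 0.364 0.11 ]
padmid [0.418 0.34  0.066] [0.002 0.002] [0.419 0.338 0.07 ] [0.417 0.324 0.11 ]
padnear [0.364 0.296 0.071] [0. 0.] [0.364 0.296 0.07 ] [0.363 0.284 0.11 ]
stack [0.419 0.155 0.117] [0.0007 0.0007] [0.422 0.164 0.07 ] [0.419 0.156 0.11 ]
pinL [0.372 0.044 0.147] [0. 0.] [0.374 0.053 0.07 ] [0.373 0.048 0.11 ]
pinM [ 0.377 -0.083  0.148] [0.001 0.001] [ 0.378 -0.08   0.07 ] [ 0.377 -0.081  0.11 ]
pinR [ 0.387 -0.205  0.137] [0.0014 0.0014] [ 0.391 -0.211  0.07 ] [ 0.389 -0.208  0.11 ]
b1a [ 0.378 -0.277  0.132] [0.0002 0.0002] [ 0.379 -0.285  0.07 ] [ 0.378 -0.28   0.11 ]
b1b [ 0.356 -0.356  0.086] [0.0001 0.0001] [ 0.356 -0.359  0.07 ] [ 0.356 -0.351  0.11 ]
b2a [ 0.554 -0.37   0.099] [0.0125 0.0125] [ 0.55  -0.366  0.07 ] [ 0.544 -0.358  0.11 ]
b2b [ 0.558 -0.463  0.108] [0.0011 0.0011] [ 0.564 -0.473  0.07 ] [ 0.557 -0.462  0.11 ]
```

Rough positions hold up: pads at z 0.07, pins at z about 0.142, stack top at about 0.11. Next I turn the tool so the fingers close across the rail, then take a close look at the rail and stack.

```bash
R='x'; python3 -m jog '[{"linear":[0,0,0],"roll":-1},{"linear":[0,0,0],"roll":-1},{"linear":[0,0,0],"roll":-1},{"linear":[0,0,0],"roll":-1},{"linear":[0,0,0],"roll":-1},{"linear":[0,0,-0.5],"roll":-1},{"linear":[0,0,0],"roll":-1},{"linear":[0,0,0],"roll":-1},{"linear":[0,0,0],"roll":-1},{"linear":[0,0,0],"roll":-1},{"linear":[0,0,0],"roll":-0.85}]' 1
python3 -m jog '[{"linear":[-0.2,-0.9,0],"roll":0},{"linear":[-0.2,-0.9,0],"roll":0},{"linear":[-0.2,-0.9,0],"roll":0},{"linear":[-0.2,-0.9,0],"roll":0},{"linear":[-0.2,-0.9,0],"roll":0},{"linear":[-0.2,-0.9,0],"roll":0},{"linear":[-0.2,-0.9,0],"roll":0},{"linear":[-0.2,-0.9,0],"roll":0},{"linear":[-0.1,-0.9,0],"roll":0},{"linear":[0,-0.7,0],"roll":0},{"linear":[0,0,0],"roll":0},{"linear":[0,0,0],"roll":0}]'
python3 - <<'E'
from h import *
C,im=snap('wrist','w1'); np.savez('pics/w1.npz',K=C[0],D=C[1],T=C[2])
cv2.imwrite('pics/w1b.png',cv2.resize(im[:,:,::-1],(800,600)))
print(env.observe()['tool_rot'].round(3) if hasattr(env.observe()['tool_rot'],'round') else env.observe()['tool_rot'])
E
```

```text
time_s: 1.07
position: [0.1444, 0.5306, 0.2511]
tool_rot: [[-0.774, -0.633, -0.0], [-0.633, 0.774, -0.001], [0.001, -0.0, -1.0]]
ft_force: [0.2, -0.4, -0.1]
grip_width: 0.0855
gripper_force: 0.0
time_s: 2.07
position: [0.4195, 0.2991, 0.251]
tool_rot: [[-0.779, -0.628, -0.001], [-0.628, 0.779, -0.0], [0.001, 0.0, -1.0]]
ft_force: [-0.5, 0.6, -0.2]
grip_width: 0.0853
gripper_force: 0.0
[[-0.778 -0.629 -0.001]
 [-0.629  0.778 -0.   ]
 [ 0.001  0.    -1.   ]]
```

View pics/w1b.png

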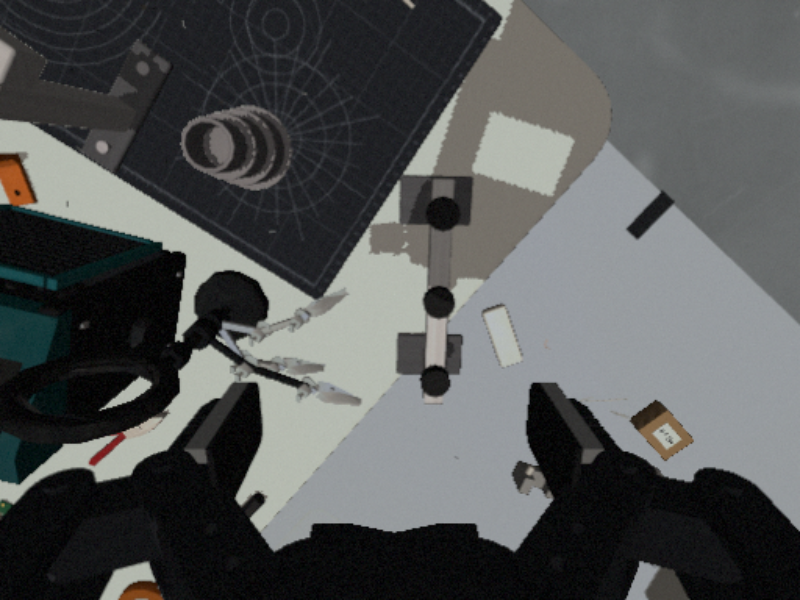

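The wrist picture shows the pads at near (443,213), middle (439,302) and far (435,381), and the stack's top rim at (211,144). A black magnifier stand sits by the far-left side at (90,400). Next I measure these.

```bash
cat >> h.py <<'E'
def blobs(im,roi,lo,hi,amin=60):
    u0,v0,u1,v1=roi; g=cv2.cvtColor(im,cv2.COLOR_RGB2GRAY)[v0:v1,u0:u1]
    m=((g>=lo)&(g<=hi)).astype(np.uint8); n,l,s,c=cv2.connectedComponentsWithStats(m)
    return [(c[i]+[u0,v0],s[i]) for i in range(1,n) if s[i,4]>=amin],g
E
python3 - <<'E'
from h import *
im=cv2.imread('pics/w1.png')[:,:,::-1].copy(); z=np.load('pics/w1.npz'); C=(z['K'],z['D'],z['T'])
uv=[]
for r in((268,122,300,150),(266,180,298,205),(266,230,296,257)):
    b,g=blobs(im,r,0,38); b=max(b,key=lambda x:x[1][4]); print(b[0].round(1),b[1]); uv.append(b[0])
P=plane(C,uv,.07); print(P.round(4), np.linalg.norm(np.diff(P,axis=0),axis=1), np.degrees(np.arctan2(*(P[2]-P[0])[1::-1])))
S=cal('scene');T=cal('top')
print('magnifier ring', tri(S,(320*.64,211*.64),T,(270*.64,264*.64)), 'base',tri(S,(322*.64,262*.64),T,(268*.64,266*.64)))
g=cv2.cvtColor(im,cv2.COLOR_RGB2GRAY)
cv2.imwrite('pics/st.png',cv2.resize(im[55:130,105:200,::-1],None,fx=6,fy=6,interpolation=2))
# holes of tops
print(g[80:104:2,112:160:2])
E
```

```text
[283.5 136. ] [  4   3  27  23 400]
[280.4 192.6] [  5   3  20  20 291]
[278.1 243.2] [  3   4  19  19 276]
[[0.3678 0.3002 0.07  ]
 [0.4192 0.3398 0.07  ]
 [0.4703 0.3798 0.07  ]] [0.06488798 0.06489464] 37.855880861429696
magnifier ring (array([0.52162078, 0.17380237, 0.21534799]), [np.float64(0.0038481318886318394), np.float64(0.003848131888631883)]) base (array([0.55122801, 0.22754293, 0.0043466 ]), [np.float64(0.0011136721040260083), np.float64(0.001113672104026062)])
[[ 28  31  30  31 105  99  54  29  28  25  23  32  25  72  99 105  35  29
   27  48  61  58  92  68]
 [ 38  37  33 113 112  38  28  28  24  31  32  49  83 110 115 108  95  33
   27  29  35  61  60  61]
 [ 37  39  79 112  55  30  30  26  30  26  44  57 106 114 114 109 111  79
   31  33  31  70  59  90]
 [ 33  30 106 107  28  30  26  27  20  40  60 105 111 112 111 113 112 113
   51  34  29  32  53  59]
 [ 24  28  96  90  29  26  26  20  31  57  60  62 111 112 111 113 115 108
   75  26  25  26  28  61]
 [ 32  29  98  74  33  31  29  25  30  50  58 106 111 114 114 114 115 105
   98  27  33  31  29  59]
 [ 40  32 106  69  29  30  27  29  28  56  58  90 112 115 111 113 115 109
  116  43  28  27  19  48]
 [ 34  26 103  98  25  23  24  28  28  48  60 106 114 114 116 115 114 110
  114  50  30  26  29  39]
 [ 30  38  29 115  36  28  24  25  22  41  57  59 113 111 114 112 117 112
  117  36  31  29  27  50]
 [ 29  40  33 109  68  32  29  21  31  32  59  61  98 116 117 113 116 106
  106  21  24  21  27  57]
 [ 44  46  45  79 114  33  31  28  33  25  44  60  61  91 115 112 116 104
   96  30  35  25  26  60]
 [ 45  37  31  32 113  98  36  33  29  28  30  59  63  58 113 111 105 114
   59  34  30  29  34  60]]
```

View pics/st.png

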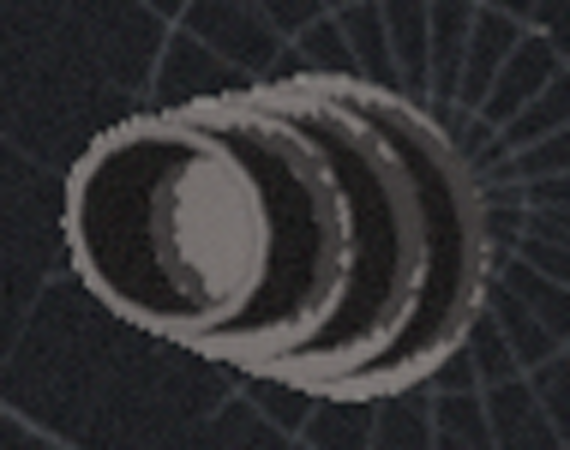

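```bash
python3 -m jog '[{"linear":[0.57,-0.7,0],"roll":0},{"linear":[0.57,-0.7,0],"roll":0},{"linear":[0.56,-0.7,0],"roll":0},{"linear":[0.56,-0.7,0],"roll":0},{"linear":[0,0,0],"roll":0},{"linear":[0,0,0],"roll":0}]'
python3 - <<'E'
from h import *
C,im=snap('wrist','w2'); np.savez('pics/w2.npz',K=C[0],D=C[1],T=C[2])
z=np.load('pics/w1.npz'); C1=(z['K'],z['D'],z['T'])
print('stack w1',plane(C1,[(132.8,93.0)],.109))
p=proj(C,[[.418,.155,.109],[.3678,.3002,.07],[.4192,.3398,.07],[.4703,.3798,.07]]); print(p)
u,v=p[0].astype(int)
cv2.imwrite('pics/w2b.png',cv2.resize(im[:,:,::-1],(800,600)))
E
```

```text
time_s: 2.62
position: [0.4188, 0.1559, 0.2516]
tool_rot: [[-0.778, -0.628, 0.0], [-0.628, 0.778, 0.0], [-0.0, 0.0, -1.0]]
ft_force: [0.4, 0.4, 0.0]
grip_width: 0.0855
gripper_force: 0.0
stack w1 [[0.42457732 0.16058363 0.109     ]]
[[252.90378934 178.72098119]
 [374.54252514 213.07595425]
 [366.8734092  261.41817369]
 [360.38146793 304.97596424]]
```

View pics/w2b.png

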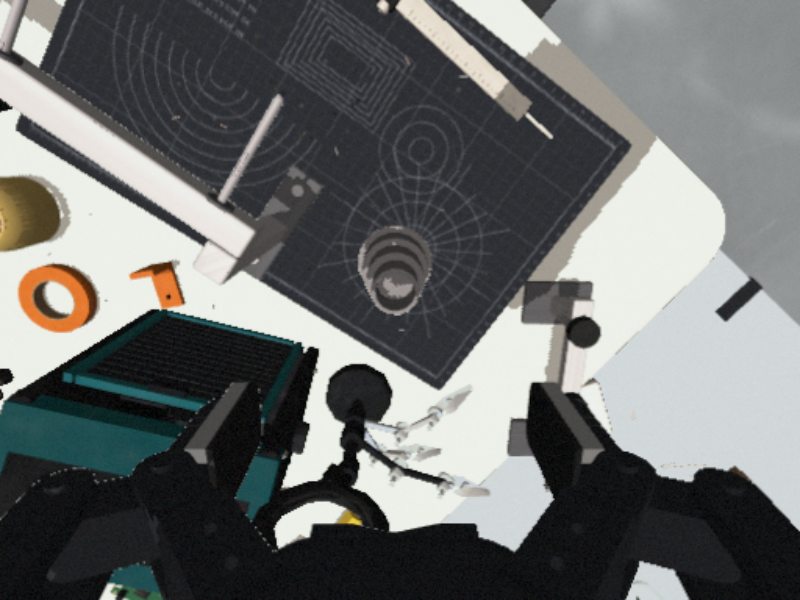

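The view shows the stack's top rim at about (395,285), the near pad at (583,332), and the rest of the rail hidden by the finger. I fit the rim from its lower silhouette.

Run:
```python
from h import *
from scipy.optimize import least_squares
im=cv2.imread('pics/w2.png')[:,:,::-1].copy(); z=np.load('pics/w2.npz'); C=(z['K'],z['D'],z['T'])
g=cv2.GaussianBlur(cv2.cvtColor(im,cv2.COLOR_RGB2GRAY),(3,3),0)
m=(g>62).astype(np.uint8)[130:215,215:290]; 
n,l,s,c=cv2.connectedComponentsWithStats(m); i=1+np.argmax(s[1:,4]); cs,_=cv2.findContours((l==i).astype(np.uint8),0,cv2.CHAIN_APPROX_NONE)
P=max(cs,key=len)[:,0]+[215,130]; print(s[i], P.min(0),P.max(0))
L=P[P[:,1]>180]
W=plane(C,L,.109)[:,:2]
r=least_squares(lambda p:np.hypot(*(W-p[:2]).T)-p[2],[.418,.155,.016],loss='soft_l1',f_scale=.0005); print('rim',r.x.round(4),np.abs(r.fun).mean())
# same from w1: leftmost silhouette
im=cv2.imread('pics/w1.png')[:,:,::-1].copy(); z=np.load('pics/w1.npz'); C1=(z['K'],z['D'],z['T'])
g=cv2.GaussianBlur(cv2.cvtColor(im,cv2.COLOR_RGB2GRAY),(3,3),0); m=(g>62).astype(np.uint8)[70:125,112:190]
n,l,s,c=cv2.connectedComponentsWithStats(m); i=1+np.argmax(s[1:,4]); cs,_=cv2.findContours((l==i).astype(np.uint8),0,cv2.CHAIN_APPROX_NONE)
P=max(cs,key=len)[:,0]+[112,70]; L1=P[P[:,0]<132]; W=plane(C1,L1,.109)[:,:2]
r1=least_squares(lambda p:np.hypot(*(W-p[:2]).T)-p[2],[.418,.155,.016],loss='soft_l1',f_scale=.0005); print('rim1',r1.x.round(4),np.abs(r1.fun).mean())
a=proj(C,[[*r.x[:2],.109]])[0]; b=proj(C1,[[*r1.x[:2],.109]])[0]; print(a,b,tri(C,a,C1,b))
bb,_=blobs(cv2.imread('pics/w2.png')[:,:,::-1].copy(),(360,200,388,226),0,38); print(bb); a=max(bb,key=lambda x:x[1][4])[0]
print('near',plane(C,[a],.07),tri(C,a,C1,(283.5,136)))
```

```text
[   4    5   71   68 2052] [219 135] [289 202]
rim [0.4194 0.1565 0.0218] 0.0015137422670304503
rim1 [0.4242 0.1605 0.0159] 0.00022133768464706262
[253.19121596 180.71714425] [132.96644958  92.56923325] (array([0.42350349, 0.1580549 , 0.10102296]), [np.float64(0.0023657268294909627), np.float64(0.0023657268294909797)])
[(array([367.68918919, 207.77027027]), array([ 2,  3, 17, 14, 74], dtype=int32))]
near [[0.3681872  0.28906757 0.07      ]] (array([0.36856896, 0.30429475, 0.04280647]), [np.float64(0.0002746039704209316), np.float64(0.00027460397042098635)])
```

Run:
```python
import cv2,numpy as np
im=cv2.imread('pics/w2.png'); f=lambda u,v:cv2.resize(im[v-25:v+25,u-25:u+25],(400,400),interpolation=cv2.INTER_NEAREST)
cv2.imwrite('pics/w2c.png',np.hstack([f(253,175),f(373,212)]))
```

```text
(no output)
```

View pics/w2c.png

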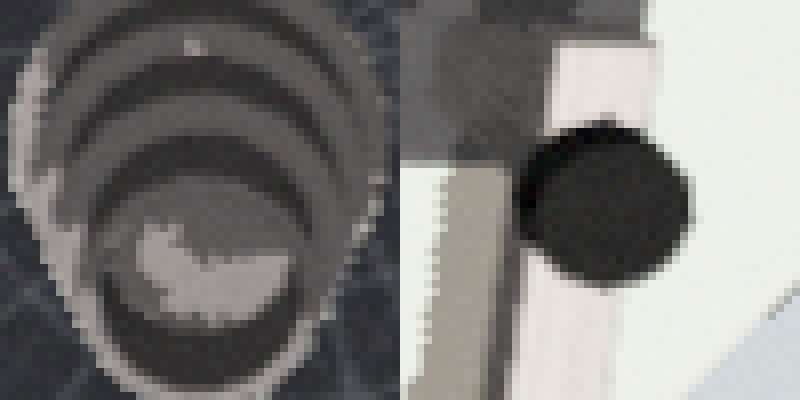

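Run:
```python
from h import *
L=lambda n:(lambda z:(z['K'],z['D'],z['T']))(np.load('pics/%s.npz'%n))
A,B=L('w1'),L('w2')
for v in(183,185.5,187): print(tri(A,(132.97,92.57),B,(252.5,v)),plane(B,[(252.5,v)],.109))
print(tri(A,(283.5,136),B,(374.4,212.6)),plane(B,[(374.4,212.6)],.07))
```

```text
(array([0.42428028, 0.1586271 , 0.10288385]), [np.float64(0.0012027380242124058), np.float64(0.0012027380242124704)]) [[0.42173288 0.15749864 0.109     ]]
(array([0.42457235, 0.15965342, 0.10627971]), [np.float64(0.00018362970056874046), np.float64(0.000183629700568827)]) [[0.42377885 0.15915515 0.109     ]]
(array([0.42473248, 0.16026231, 0.10834076]), [np.float64(0.00041814115067010944), np.float64(0.00041814115067001246)]) [[0.42501166 0.16015329 0.109     ]]
(array([0.36763929, 0.30034575, 0.06879422]), [np.float64(0.00012951154836132853), np.float64(0.0001295115483613833)]) [[0.36748326 0.29963025 0.07      ]]
```

```bash
python3 -m jog '[{"linear":[-0.17,0,0.6],"roll":0},{"linear":[0,0,1],"roll":0},{"linear":[0,0,1],"roll":0},{"linear":[0,0,0.8],"roll":0},{"linear":[0,0,0.5],"roll":0},{"linear":[0,0,0.24],"roll":0},{"linear":[0,0,0],"roll":0},{"linear":[0,0,0],"roll":0}]' 1 30
python3 -m jog '[{"linear":[0,0,0],"roll":0},{"linear":[0,0,0],"roll":0},{"linear":[0,0,0],"roll":0},{"linear":[0,0,0],"roll":0},{"linear":[0,0,0],"roll":0},{"linear":[0,0,0],"roll":0},{"linear":[0,0,0],"roll":0},{"linear":[0,0,0],"roll":0},{"linear":[0,0,0],"roll":0},{"linear":[0,0,0],"roll":0}]' -1 30
python3 -m jog '[{"linear":[0,0,-0.2],"roll":0},{"linear":[0,0,-0.4],"roll":0},{"linear":[0,0,-0.4],"roll":0},{"linear":[0,0,-0.5],"roll":0},{"linear":[0,0,0],"roll":0},{"linear":[0,0,0],"roll":0}]'
python3 - <<'E'
from h import *
C,im=snap('wrist','w3'); C2,im2=snap('scene','s3')
cv2.imwrite('pics/w3b.png',np.hstack([cv2.resize(im[100:384,100:412,::-1],(440,400)),cv2.resize(im2[150:230,145:215,::-1],(350,400),interpolation=2)]))
E
```

```text
time_s: 3.33
position: [0.4243, 0.1617, 0.0857]
tool_rot: [[-0.775, -0.631, -0.001], [-0.631, 0.775, 0.0], [0.0, 0.0, -1.0]]
ft_force: [0.4, -0.6, -0.3]
grip_width: 0.0856
gripper_force: 0.0
time_s: 4.17
position: [0.4247, 0.1605, 0.0863]
tool_rot: [[-0.777, -0.629, 0.001], [-0.629, 0.777, 0.0], [-0.001, -0.0, -1.0]]
ft_force: [-0.7, 0.5, 6.4]
grip_width: 0.0312
gripper_force: 29.4
time_s: 4.67
position: [0.4248, 0.1603, 0.1465]
tool_rot: [[-0.777, -0.63, 0.002], [-0.63, 0.777, 0.0], [-0.002, -0.001, -1.0]]
ft_force: [0.5, 0.2, -0.3]
grip_width: 0.0313
gripper_force: 29.8
```

View pics/w3b.png

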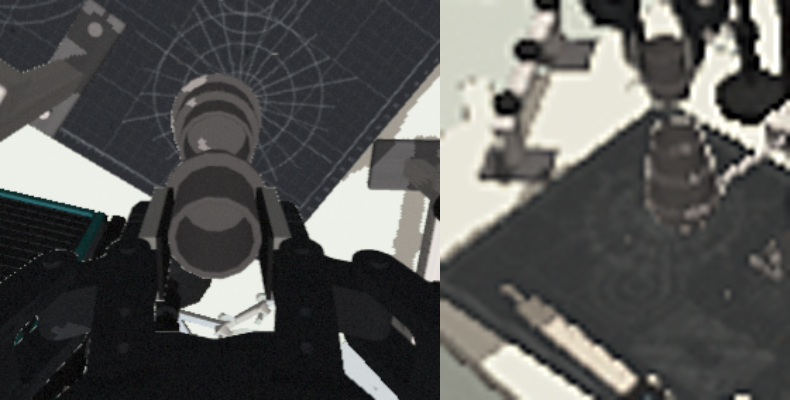

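The small cup is held upright and clear, with the medium and large still in place. I check its offset from the tool and compute the next move.

```bash
cat >> h.py <<'E'
def go(p,yaw=None,n=False):
    s=env.observe(); R=np.array(s['tool_rot']); d=R.T@(np.array(p)-s['position'])/.04
    print('units',d.round(2),'yaw x',np.degrees(np.arctan2(R[1,0],R[0,0])).round(2)); return d
E
python3 - <<'E'
from h import *
C=cal('wrist'); s=env.observe(); p=np.array(s['position']); R=np.array(s['tool_rot'])
q=plane(C,[(252.6,263.2)],p[2]+.0227)[0]; print('cup off',(q-p).round(4),'tool',(R.T@(q-p)).round(4))
go([.3672,.2995,p[2]])
E
```

```text
cup off [-0.0027 -0.0029  0.0227] tool [ 0.0039 -0.0006 -0.0227]
units [-1.09  3.6   0.  ] yaw x -140.98
```

```bash
python3 -m jog '[{"linear":[-0.26,0.8,0],"roll":0},{"linear":[-0.26,0.8,0],"roll":0},{"linear":[-0.26,0.8,0],"roll":0},{"linear":[-0.26,0.8,0],"roll":0},{"linear":[-0.12,0.4,0],"roll":0},{"linear":[0,0,0],"roll":0},{"linear":[0,0,0.5],"roll":0},{"linear":[0,0,0.4],"roll":0},{"linear":[0,0,0.2],"roll":0},{"linear":[0,0,0.1],"roll":0},{"linear":[0,0,0.08],"roll":0},{"linear":[0,0,0],"roll":0}]'
python3 - <<'E'
from h import *
C,im=snap('wrist','w4'); C2,im2=snap('scene','s4')
p=proj(C,[[.4192,.3398,.07]])[0]; print(p)
cv2.imwrite('pics/w4b.png',np.hstack([cv2.resize(im[100:384,100:412,::-1],(440,400)),cv2.resize(im2[135:200,145:202,::-1],(350,400),interpolation=2)]))
E
```

```text
time_s: 5.77
position: [0.37, 0.3011, 0.0943]
tool_rot: [[-0.777, -0.629, -0.0], [-0.629, 0.777, -0.0], [0.001, 0.0, -1.0]]
ft_force: [0.2, 0.3, -0.4]
grip_width: 0.0311
gripper_force: 29.8
[252.04831735 312.56487562]
```

View pics/w4b.png

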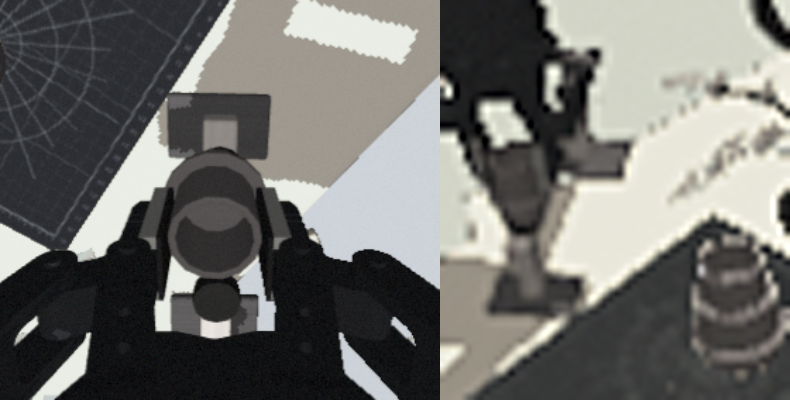

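```bash
python3 -m jog '[{"linear":[0,0,0.02],"roll":0},{"linear":[0,0,0],"roll":0},{"linear":[0,0,0],"roll":0}]' 
python3 -m jog '[{"linear":[0,0,0],"roll":0},{"linear":[0,0,0],"roll":0},{"linear":[0,0,0],"roll":0},{"linear":[0,0,0],"roll":0},{"linear":[0,0,0],"roll":0},{"linear":[0,0,-0.3],"roll":0},{"linear":[0,0,-0.7],"roll":0},{"linear":[0,0,-1],"roll":0},{"linear":[0,0,-1],"roll":0},{"linear":[0,0,-1],"roll":0},{"linear":[0,0,0],"roll":0},{"linear":[0,0,0],"roll":0}]' 1
python3 - <<'E'
from h import *
C,im=snap('wrist','w5'); np.savez('pics/w5.npz',K=C[0],D=C[1],T=C[2])
p=proj(C,[[.3672,.2995,.07],[.3672,.2995,.116],[.4192,.3398,.07],[.4713,.3803,.07]]); print(p)
u,v=p[1].astype(int)
cv2.imwrite('pics/w5b.png',np.hstack([cv2.resize(im[v-40:v+60,u-50:u+50,::-1],(500,500),interpolation=cv2.INTER_NEAREST)])); print(u,v)
E
```

```text
time_s: 6.12
position: [0.37, 0.3015, 0.094]
tool_rot: [[-0.777, -0.63, 0.001], [-0.63, 0.777, 0.0], [-0.001, -0.0, -1.0]]
ft_force: [0.3, 0.2, 0.1]
grip_width: 0.0312
gripper_force: 29.8
time_s: 7.12
position: [0.3704, 0.3017, 0.2554]
tool_rot: [[-0.777, -0.63, 0.004], [-0.63, 0.777, 0.002], [-0.004, -0.001, -1.0]]
ft_force: [-0.3, -0.2, -1.1]
grip_width: 0.0854
gripper_force: 0.0
[[253.39736597 166.40870771]
 [253.4968331  176.44932581]
 [252.10558957 219.58477902]
 [251.02284053 267.28360297]]
253 176
```

View pics/w5b.png

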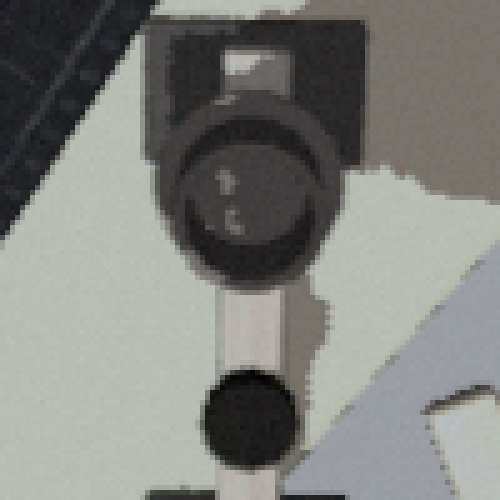

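The small cup stands centred on the near pad to about 1 mm, and the middle pad at (251,420) matches its prediction. Before fetching the medium I check the clearance to the magnifier's clips.

Run:
```python
from h import *
L=lambda n:(lambda z:(z['K'],z['D'],z['T']))(np.load('pics/%s.npz'%n))
A,B=L('w1'),L('w2'); f=lambda u,v:((u+.5)*.64-.5,(v+.5)*.64-.5)
print(tri(A,f(345,292),B,f(468,390)),tri(A,f(358,402),B,f(487,492)))
S=cal('scene');T=cal('top')
# ring in w1 w2
print(tri(A,f(90,400),B,f(322,522)))
s=env.observe(); go([.4222,.1582,s['position'][2]])
```

```text
(array([0.47307753, 0.28599016, 0.02169997]), [np.float64(0.0016164174282587804), np.float64(0.0016164174282586358)]) (array([0.52762379, 0.34726031, 0.06053105]), [np.float64(0.0005074034035949206), np.float64(0.0005074034035949722)])
(array([0.54911525, 0.20305475, 0.17993663]), [np.float64(0.004767370216061089), np.float64(0.004767370216061046)])
units [ 1.23 -3.61 -0.  ] yaw x -140.98
```

```bash
python3 -m jog '[{"linear":[0.31,-0.9,0],"roll":0},{"linear":[0.31,-0.9,0],"roll":0},{"linear":[0.31,-0.9,0],"roll":0},{"linear":[0.3,-0.91,0],"roll":0},{"linear":[0,0,0.9],"roll":0},{"linear":[0,0,0.9],"roll":0},{"linear":[0,0,0.9],"roll":0},{"linear":[0,0,0.9],"roll":0},{"linear":[0,0,0.8],"roll":0},{"linear":[0,0,0.4],"roll":0},{"linear":[0,0,0.13],"roll":0},{"linear":[0,0,0],"roll":0}]' 1 30
python3 -m jog '[{"linear":[0,0,0],"roll":0},{"linear":[0,0,0],"roll":0},{"linear":[0,0,0],"roll":0},{"linear":[0,0,0],"roll":0},{"linear":[0,0,0],"roll":0},{"linear":[0,0,0],"roll":0},{"linear":[0,0,0],"roll":0},{"linear":[0,0,0],"roll":0},{"linear":[0,0,0],"roll":0}]' -1 30
python3 -m jog '[{"linear":[0,0,-0.2],"roll":0},{"linear":[0,0,-0.5],"roll":0},{"linear":[0,0,-0.7],"roll":0},{"linear":[0,0,-0.6],"roll":0},{"linear":[0,0,0],"roll":0},{"linear":[0,0,0],"roll":0}]'
python3 - <<'E'
from h import *
C,im=snap('wrist','w6'); np.savez('pics/w6.npz',K=C[0],D=C[1],T=C[2])
p=np.array(env.observe()['position']); q=proj(C,[[*p[:2],p[2]+.021]])[0]; print('tcp at rim height',q)
g=cv2.cvtColor(im,cv2.COLOR_RGB2GRAY); u=int(round(q[0]))
print(g[200:300:2,u-2:u+3].mean(1).round().astype(int)); 
go([.4192,.3398,p[2]])
E
```

```text
time_s: 8.17
position: [0.4213, 0.1581, 0.0548]
tool_rot: [[-0.777, -0.63, -0.005], [-0.63, 0.777, -0.0], [0.004, 0.003, -1.0]]
ft_force: [-0.8, 0.3, 0.6]
grip_width: 0.0855
gripper_force: 0.0
time_s: 8.92
position: [0.423, 0.1585, 0.0576]
tool_rot: [[-0.777, -0.63, 0.002], [-0.63, 0.777, 0.0], [-0.002, -0.001, -1.0]]
ft_force: [-0.4, 1.8, 6.5]
grip_width: 0.0411
gripper_force: 29.6
time_s: 9.42
position: [0.423, 0.1584, 0.1379]
tool_rot: [[-0.777, -0.63, 0.003], [-0.63, 0.777, 0.0], [-0.003, -0.002, -1.0]]
ft_force: [-0.8, -0.9, -0.7]
grip_width: 0.0415
gripper_force: 30.5
tcp at rim height [254.42019955 266.42537722]
[85 47 88 87 88 87 82 48 47 48 49 49 47 48 49 47 48 79 89 82 86 86 85 85
 86 86 87 85 85 85 85 86 86 85 86 86 86 70 47 48 47 49 48 49 49 49 47 50
 49 49]
units [-2.8   3.58  0.  ] yaw x -140.98
```

Run:
```python
from h import *
im=cv2.imread('pics/w6.png'); g=cv2.cvtColor(im,cv2.COLOR_BGR2GRAY)
for u in (246,254,262): print(u,g[226:340:2,u-1:u+2].mean(1).round().astype(int).tolist())
print(g[255,190:320:2].tolist())
```

```text
246 [50, 49, 49, 49, 62, 90, 84, 86, 85, 87, 86, 85, 86, 86, 86, 84, 86, 86, 84, 84, 83, 86, 86, 85, 55, 48, 49, 50, 50, 49, 49, 48, 48, 46, 48, 48, 50, 49, 49, 59, 86, 85, 33, 87, 174, 228, 238, 238, 238, 238, 238, 238, 238, 238, 85, 172, 210]
254 [47, 49, 46, 48, 79, 88, 82, 85, 88, 85, 86, 86, 87, 87, 86, 86, 84, 84, 86, 86, 84, 86, 86, 86, 68, 46, 48, 49, 49, 48, 48, 49, 49, 48, 51, 49, 49, 50, 49, 57, 86, 97, 238, 238, 238, 238, 238, 238, 238, 239, 239, 238, 238, 225, 199, 88, 147]
262 [49, 47, 48, 48, 52, 86, 86, 82, 86, 86, 87, 85, 86, 86, 85, 84, 86, 84, 86, 85, 84, 86, 84, 83, 51, 50, 47, 49, 49, 45, 50, 48, 47, 46, 49, 48, 49, 49, 48, 65, 86, 123, 239, 238, 238, 238, 238, 238, 238, 238, 239, 239, 237, 211, 210, 161, 153]
[57, 71, 71, 76, 69, 70, 38, 13, 15, 17, 10, 56, 84, 83, 80, 47, 70, 83, 83, 84, 86, 83, 85, 82, 84, 86, 81, 84, 86, 85, 87, 87, 86, 87, 86, 83, 87, 87, 86, 83, 89, 86, 86, 87, 86, 88, 72, 68, 83, 87, 67, 40, 16, 16, 11, 17, 34, 71, 74, 73, 72, 74, 35, 20, 22]
```

Run:
```python
from h import *
z=np.load('pics/w6.npz'); C=(z['K'],z['D'],z['T']); s=env.observe(); p=np.array(s['position']); R=np.array(s['tool_rot'])
P=plane(C,[(254,233.7),(254,308.6)],p[2]+.0214); print('diam',np.linalg.norm(P[0]-P[1]),'off tool',R.T@(P.mean(0)-p))
```

```text
diam 0.04107921237968892 off tool [-0.00322882 -0.00020215 -0.02139814]
```

Run:
```python
from h import *
g=cv2.cvtColor(cv2.imread('pics/w5.png'),cv2.COLOR_BGR2GRAY)
for u in (248,252,256): print(u,list(zip(range(152,202),g[152:202,u-1:u+2].mean(1).round().astype(int).tolist())) if u==252 else '')
g=cv2.cvtColor(cv2.imread('pics/w3.png'),cv2.COLOR_BGR2GRAY); print(list(zip(range(210,310,2),g[210:310:2,252:255].mean(1).round().astype(int).tolist())))
```

```text
248 
252 [(152, 104), (153, 96), (154, 68), (155, 65), (156, 63), (157, 64), (158, 60), (159, 45), (160, 32), (161, 34), (162, 34), (163, 31), (164, 46), (165, 64), (166, 60), (167, 61), (168, 64), (169, 62), (170, 65), (171, 63), (172, 64), (173, 64), (174, 62), (175, 62), (176, 62), (177, 64), (178, 62), (179, 61), (180, 64), (181, 70), (182, 69), (183, 64), (184, 55), (185, 32), (186, 32), (187, 31), (188, 32), (189, 32), (190, 34), (191, 38), (192, 60), (193, 70), (194, 119), (195, 180), (196, 179), (197, 181), (198, 179), (199, 181), (200, 181), (201, 181)]
256 
[(210, 88), (212, 86), (214, 87), (216, 88), (218, 54), (220, 49), (222, 48), (224, 49), (226, 49), (228, 50), (230, 46), (232, 49), (234, 48), (236, 47), (238, 48), (240, 76), (242, 89), (244, 83), (246, 85), (248, 86), (250, 84), (252, 87), (254, 85), (256, 86), (258, 85), (260, 84), (262, 85), (264, 61), (266, 48), (268, 49), (270, 49), (272, 49), (274, 47), (276, 50), (278, 48), (280, 47), (282, 48), (284, 48), (286, 48), (288, 51), (290, 49), (292, 53), (294, 89), (296, 85), (298, 235), (300, 238), (302, 238), (304, 239), (306, 239), (308, 239)]
```

Run:
```python
from h import *
L=lambda n:(lambda z:(z['K'],z['D'],z['T']))(np.load('pics/%s.npz'%n))
B=L('w5'); P=plane(B,[(252.3,163.8),(252.3,193.7)],.116); print('small placed',P.mean(0),np.linalg.norm(P[0]-P[1]))
P=plane(B,[(252.3,153.2)],.089);print('collar near edge',P)
print('mid pad again',plane(B,[(252.7,219.5)],.07))
e=np.array([.777,.629]); d=P # rail dir
for q in (plane(B,[(252.3,163.8),(252.3,193.7)],.116).mean(0)[:2],): print('vs pad along/across',(q-[.3672,.2995])@e,(q-[.3672,.2995])@[-.629,.777])
```

```text
small placed [0.36997711 0.30022215 0.116     ] 0.030809367893988488
collar near edge [[0.35358841 0.28686548 0.089     ]]
mid pad again [[0.41865916 0.34028906 0.07      ]]
vs pad along/across 0.0026120457947857614 -0.0011856962010275943
```

```bash
python3 -m jog '[{"linear":[-0.6,0.74,-0.4],"roll":0},{"linear":[-0.6,0.76,0],"roll":0},{"linear":[-0.6,0.76,0],"roll":0},{"linear":[-0.6,0.76,0],"roll":0},{"linear":[-0.32,0.56,0],"roll":0},{"linear":[0,0,0],"roll":0},{"linear":[0,0,0.6],"roll":0},{"linear":[0,0,0.5],"roll":0},{"linear":[0,0,0.2],"roll":0},{"linear":[0,0,0.1],"roll":0},{"linear":[0,0,0.05],"roll":0},{"linear":[0,0,0],"roll":0}]'
python3 - <<'E'
from h import *
s=env.observe(); p=np.array(s['position']); R=np.array(s['tool_rot']); print('cup now',p+R@[-.0032,0,0]); go([.4215,.3418,.0951])
E
```

```text
time_s: 10.47
position: [0.4171, 0.3378, 0.095]
tool_rot: [[-0.777, -0.629, 0.0], [-0.629, 0.777, -0.0], [-0.0, -0.0, -1.0]]
ft_force: [-0.0, -0.6, -1.1]
grip_width: 0.0413
gripper_force: 30.7
cup now [0.41953907 0.33977167 0.09499952]
units [-0.15  0.01 -0.  ] yaw x -141.0
```

```bash
python3 -m jog '[{"linear":[0,0,0],"roll":0},{"linear":[0,0,0],"roll":0},{"linear":[0,0,0],"roll":0},{"linear":[0,0,0],"roll":0},{"linear":[0,0,0],"roll":0},{"linear":[0,0,-0.3],"roll":0},{"linear":[0,0,-0.7],"roll":0},{"linear":[0,0,-1],"roll":0},{"linear":[0,0,-1],"roll":0},{"linear":[0,0,-1],"roll":0},{"linear":[0,0,0],"roll":0},{"linear":[0,0,0],"roll":0}]' 1
python3 - <<'E'
from h import *
C,im=snap('wrist','w7'); np.savez('pics/w7.npz',K=C[0],D=C[1],T=C[2]); g=cv2.cvtColor(im,cv2.COLOR_RGB2GRAY)
for X in([.3699,.3002,.116],[.4195,.3398,.116]):
    u,v=proj(C,[X])[0]; print(u,v); u=int(round(u)); v=int(v)
    print(list(zip(range(v-32,v+34),g[v-32:v+34,u-1:u+2].mean(1).round().astype(int).tolist())))
    print('row',u-32,g[v-2:v+3,u-32:u+33].mean(0).round().astype(int).tolist())
E
```

```text
time_s: 11.47
position: [0.4174, 0.3384, 0.2566]
tool_rot: [[-0.777, -0.63, 0.004], [-0.63, 0.777, 0.002], [-0.005, -0.001, -1.0]]
ft_force: [-0.3, -0.5, -1.3]
grip_width: 0.0856
gripper_force: 0.0
253.6648156591839 117.0625803823238
[(85, 162), (86, 162), (87, 162), (88, 162), (89, 162), (90, 154), (91, 132), (92, 145), (93, 158), (94, 137), (95, 103), (96, 104), (97, 104), (98, 104), (99, 96), (100, 75), (101, 90), (102, 96), (103, 91), (104, 88), (105, 104), (106, 103), (107, 102), (108, 104), (109, 104), (110, 103), (111, 104), (112, 103), (113, 102), (114, 103), (115, 102), (116, 103), (117, 104), (118, 104), (119, 102), (120, 103), (121, 103), (122, 105), (123, 103), (124, 102), (125, 100), (126, 94), (127, 79), (128, 61), (129, 37), (130, 25), (131, 50), (132, 87), (133, 89), (134, 80), (135, 99), (136, 113), (137, 158), (138, 157), (139, 158), (140, 158), (141, 157), (142, 159), (143, 158), (144, 159), (145, 158), (146, 152), (147, 118), (148, 88), (149, 90), (150, 86)]
row 222 [162, 162, 162, 162, 162, 163, 161, 163, 162, 126, 73, 55, 90, 106, 106, 94, 97, 96, 63, 41, 52, 55
[... 563 characters left out ...]
, (180, 56), (181, 65), (182, 74), (183, 76), (184, 78), (185, 90), (186, 95), (187, 91), (188, 95), (189, 90), (190, 49), (191, 34), (192, 29), (193, 28), (194, 27), (195, 26), (196, 25), (197, 24), (198, 53), (199, 95), (200, 99), (201, 130), (202, 154), (203, 156), (204, 154), (205, 154), (206, 154), (207, 154), (208, 154), (209, 154), (210, 152), (211, 154), (212, 149), (213, 123), (214, 45), (215, 7)]
row 221 [162, 162, 163, 162, 162, 162, 162, 163, 158, 139, 104, 72, 51, 48, 35, 26, 33, 41, 51, 54, 67, 77, 85, 93, 97, 98, 98, 96, 98, 94, 90, 86, 69, 55, 52, 53, 55, 53, 52, 55, 53, 53, 53, 54, 53, 47, 38, 26, 24, 38, 51, 52, 53, 92, 128, 137, 137, 137, 137, 138, 137, 138, 137, 137, 138]
```

Run:
```python
from h import *
L=lambda n:(lambda z:(z['K'],z['D'],z['T']))(np.load('pics/%s.npz'%n))
e=np.array([.7895,.6137,0]) # rail dir 37.86
for n,u,v in(('w5',252.3,193.7),('w7',253.6,136.0)): print(n,plane(L(n),[(u,v)],.116)[0]-.016*e)
A=L('w7'); print('med',plane(A,[(253,161.5)],.116)[0]+.021*e,plane(A,[(253,201)],.116)[0]-.021*e)
g=cv2.cvtColor(cv2.imread('pics/w7.png'),cv2.COLOR_BGR2GRAY)
print(list(zip(range(208,252),g[208:252,251:254].mean(1).round().astype(int).tolist())))
print(list(zip(range(230,276),g[224,230:276].tolist())))
print(proj(A,[[.4713,.3803,.07],[.4703,.3798,.07]]))
```

```text
w5 [0.36930413 0.30011306 0.116     ]
w7 [0.37092488 0.30142211 0.116     ]
med [0.41971111 0.33930673 0.116     ] [0.41844344 0.33946436 0.116     ]
[(208, 157), (209, 156), (210, 156), (211, 158), (212, 152), (213, 125), (214, 36), (215, 7), (216, 11), (217, 21), (218, 21), (219, 22), (220, 26), (221, 23), (222, 21), (223, 24), (224, 25), (225, 22), (226, 22), (227, 22), (228, 25), (229, 21), (230, 23), (231, 25), (232, 25), (233, 40), (234, 98), (235, 154), (236, 153), (237, 153), (238, 142), (239, 106), (240, 137), (241, 138), (242, 137), (243, 136), (244, 137), (245, 137), (246, 136), (247, 138), (248, 137), (249, 137), (250, 136), (251, 135)]
[(230, 162), (231, 160), (232, 162), (233, 158), (234, 145), (235, 136), (236, 137), (237, 138), (238, 137), (239, 137), (240, 134), (241, 137), (242, 141), (243, 88), (244, 20), (245, 19), (246, 19), (247, 28), (248, 24), (249, 27), (250, 28), (251, 23), (252, 27), (253, 26), (254, 22), (255, 25), (256, 18), (257, 23), (258, 22), (259, 22), (260, 14), (261, 17), (262, 108), (263, 136), (264, 133), (265, 138), (266, 135), (267, 134), (268, 138), (269, 136), (270, 136), (271, 137), (272, 138), (273, 140), (274, 139), (275, 134)]
[[251.98301951 223.92640386]
 [252.18097325 223.10388081]]
```

```bash
python3 -m jog '[{"linear":[0.76,0,0],"roll":0},{"linear":[0.75,0,0],"roll":0},{"linear":[0,0,0.8],"roll":0},{"linear":[0,0,1],"roll":0},{"linear":[0,0,1],"roll":0},{"linear":[0,0,0.8],"roll":0},{"linear":[0,0,0.3],"roll":0},{"linear":[0,0,0.12],"roll":0},{"linear":[0,0,0],"roll":0},{"linear":[0,0,0],"roll":0}]' 1 25
python3 -m jog '[{"linear":[0,0,0],"roll":0},{"linear":[0,0,0],"roll":0},{"linear":[0,0,0],"roll":0},{"linear":[0,0,0],"roll":0},{"linear":[0,0,0],"roll":0},{"linear":[0,0,0],"roll":0},{"linear":[0,0,0],"roll":0},{"linear":[0,0,0],"roll":0},{"linear":[0,0,0],"roll":0},{"linear":[0,0,0],"roll":0}]' -1 25
python3 -m jog '[{"linear":[0,0,-0.07],"roll":0},{"linear":[0.07,0,0],"roll":0},{"linear":[0,0,0],"roll":0},{"linear":[0,0,0.06],"roll":0},{"linear":[0,0,0],"roll":0},{"linear":[0,0,0],"roll":0}]'
python3 -m jog '[{"linear":[0,0,0],"roll":0},{"linear":[0,0,0],"roll":0},{"linear":[0,0,0],"roll":0},{"linear":[0,0,0],"roll":0},{"linear":[0,0,0],"roll":0},{"linear":[0,0,-0.3],"roll":0},{"linear":[0,0,-0.7],"roll":0},{"linear":[0,0,-1],"roll":0},{"linear":[0,0,-1],"roll":0},{"linear":[0,0,-1],"roll":0},{"linear":[0,0,0],"roll":0},{"linear":[0,0,0],"roll":0}]' 1
python3 - <<'E'
from h import *
C,im=snap('wrist','w8'); np.savez('pics/w8.npz',K=C[0],D=C[1],T=C[2]); g=cv2.cvtColor(im,cv2.COLOR_RGB2GRAY)
u,v=proj(C,[[.3672,.2995,.116]])[0]; print(u,v); u=int(round(u)); v=int(v)
print(list(zip(range(v-20,v+30),g[v-20:v+30,u-1:u+2].mean(1).round().astype(int).tolist())))
u,v=proj(C,[[.4192,.3398,.116]])[0]; print(u,v); v=int(v)
print(list(zip(range(v-30,v+30),g[v-30:v+30,252:255].mean(1).round().astype(int).tolist())))
go([.4235,.1605,.2552])
E
```

```text
time_s: 12.35
position: [0.3701, 0.3001, 0.0939]
tool_rot: [[-0.777, -0.63, -0.0], [-0.63, 0.777, -0.0], [0.0, 0.0, -1.0]]
ft_force: [0.2, -0.5, 0.5]
grip_width: 0.0854
gripper_force: 0.0
time_s: 13.18
position: [0.3702, 0.3001, 0.0942]
tool_rot: [[-0.777, -0.63, 0.001], [-0.63, 0.777, 0.0], [-0.001, -0.0, -1.0]]
ft_force: [-0.1, -0.3, 5.4]
grip_width: 0.0311
gripper_force: 24.5
time_s: 13.68
position: [0.3679, 0.2983, 0.0942]
tool_rot: [[-0.777, -0.63, 0.0], [-0.63, 0.777, 0.0], [-0.0, -0.0, -1.0]]
ft_force: [-0.2, 0.8, 3.2]
grip_width: 0.0312
gripper_force: 25.0
time_s: 14.68
position: [0.3683, 0.2985, 0.2557]
tool_rot: [[-0.777, -0.63, 0.004], [-0.63, 0.777, 0.002], [-0.004, -0.001, -1.0]]
ft_force: [0.2, -0.2, -0.7]
grip_width: 0.0854
gripper_force: 0.0
254.6973757477776 179.87472290901232
[(159, 62), (160, 41), (161, 32), (162, 34), (163, 36), (164, 37), (165, 50), (166, 64), (167, 61), (168, 64), (169, 65), (170, 64), (171, 65), (172, 63), (173, 66), (174, 64), (175, 64), (176, 65), (177, 64), (178, 63), (179, 64), (180, 65), (181, 64), (182, 65), (183, 64), (184, 61), (185, 51
[... 330 characters left out ...]
(211, 101), (212, 49), (213, 35), (214, 32), (215, 36), (216, 34), (217, 33), (218, 33), (219, 33), (220, 38), (221, 72), (222, 115), (223, 106), (224, 108), (225, 109), (226, 109), (227, 110), (228, 110), (229, 109), (230, 108), (231, 108), (232, 108), (233, 109), (234, 107), (235, 108), (236, 107), (237, 109), (238, 107), (239, 107), (240, 107), (241, 99), (242, 58), (243, 35), (244, 32), (245, 32), (246, 30), (247, 31), (248, 34), (249, 33), (250, 35), (251, 35), (252, 33), (253, 48), (254, 91), (255, 116), (256, 143), (257, 176), (258, 169), (259, 102), (260, 12), (261, 7), (262, 7), (263, 19), (264, 29), (265, 29), (266, 29), (267, 32), (268, 32)]
units [ 1.08 -3.55 -0.03] yaw x -140.98
```

Small and medium cups are both centred to about 1 mm. Next is the large one.

```bash
python3 -m jog '[{"linear":[0.26,-0.89,0],"roll":0},{"linear":[0.26,-0.89,0],"roll":0},{"linear":[0.26,-0.89,0],"roll":0},{"linear":[0.27,-0.88,0],"roll":0},{"linear":[0,0,0],"roll":0},{"linear":[0,0,0],"roll":0}]' 1 30
python3 - <<'E'
from h import *
C,im=snap('wrist','w9'); np.savez('pics/w9.npz',K=C[0],D=C[1],T=C[2]); g=cv2.cvtColor(im,cv2.COLOR_RGB2GRAY)
u,v=proj(C,[[.425,.1605,.049]])[0]; print(u,v); u=int(round(u)); v=int(v)
print(list(zip(range(v-36,v+36),g[v-36:v+36,u-1:u+2].mean(1).round().astype(int).tolist())))
print(u-36,g[v+4:v+7,u-36:u+37].mean(0).round().astype(int).tolist())
go([.425,.1605,.0275])
E
```

```text
time_s: 15.23
position: [0.4246, 0.16, 0.2524]
tool_rot: [[-0.779, -0.627, -0.004], [-0.627, 0.779, -0.0], [0.003, 0.002, -1.0]]
ft_force: [0.2, 0.4, 0.5]
grip_width: 0.0853
gripper_force: 0.0
252.7130454719021 167.96372525870586
[(131, 62), (132, 65), (133, 60), (134, 57), (135, 54), (136, 56), (137, 60), (138, 56), (139, 94), (140, 162), (141, 164), (142, 158), (143, 118), (144, 49), (145, 46), (146, 85), (147, 151), (148, 140), (149, 91), (150, 88), (151, 88), (152, 89), (153, 91), (154, 91), (155, 91), (156, 90), (157, 90), (158, 88), (159, 90), (160, 94), (161, 102), (162, 90), (163, 89), (164, 87), (165, 100), (166, 138), (167, 157), (168, 158), (169, 158), (170, 157), (171, 156), (172, 158), (173, 156), (174, 156), (175, 156), (176, 156), (177, 157), (178, 156), (179, 143), (180, 75), (181, 48), (182, 48), (183, 48), (184, 47), (185, 77), (186, 135), (187, 139), (188, 57), (189, 53), (190, 52), (191, 47), (192, 48), (193, 54), (194, 65), (195, 70), (196, 49), (197, 48), (198, 49), (199, 46), (200, 50), (201, 48), (202, 48)]
217 [48, 47, 48, 49, 52, 51, 66, 74, 72, 70, 65, 59, 56, 79, 147, 133, 130, 103, 50, 49, 60, 80, 91, 103, 122, 134, 152, 159, 159, 158, 159, 157, 157, 159, 159, 156, 158, 156, 156, 157, 156, 157, 156, 156, 156, 157, 156, 156, 154, 148, 109, 65, 52, 51, 77, 85, 123, 100, 47, 50, 52, 58, 60, 58, 52, 50, 50, 59, 71, 68, 56, 52, 53]
units [-0.02 -0.04  5.63] yaw x -141.07
```

```bash
python3 -m jog '[{"linear":[0.01,-0.03,0.8],"roll":0},{"linear":[0,0,1],"roll":0},{"linear":[0,0,1],"roll":0},{"linear":[0,0,1],"roll":0},{"linear":[0,0,1],"roll":0},{"linear":[0,0,0.6],"roll":0},{"linear":[0,0,0.25],"roll":0},{"linear":[0,0,0],"roll":0},{"linear":[0,0,0],"roll":0}]' 1 30
python3 -m jog '[{"linear":[0,0,0],"roll":0},{"linear":[0,0,0],"roll":0},{"linear":[0,0,0],"roll":0},{"linear":[0,0,0],"roll":0},{"linear":[0,0,0],"roll":0},{"linear":[0,0,0],"roll":0},{"linear":[0,0,0],"roll":0},{"linear":[0,0,0],"roll":0},{"linear":[0,0,0],"roll":0}]' -1 30
python3 -m jog '[{"linear":[0,0,-0.2],"roll":0},{"linear":[0,0,-0.8],"roll":0},{"linear":[0,0,-1],"roll":0},{"linear":[0,0,-0.8],"roll":0},{"linear":[0,0,-0.7],"roll":0},{"linear":[0,0,0],"roll":0},{"linear":[0,0,0],"roll":0}]'
python3 - <<'E'
from h import *
C,im=snap('wrist','w10'); g=cv2.cvtColor(im,cv2.COLOR_RGB2GRAY)
s=env.observe();p=np.array(s['position']); R=np.array(s['tool_rot'])
for u in(246,254,262): print(u,list(zip(range(216,330,2),g[216:330:2,u-1:u+2].mean(1).round().astype(int).tolist())))
go([.4713,.3803,p[2]])
E
```

```text
time_s: 16.03
position: [0.4243, 0.1612, 0.0277]
tool_rot: [[-0.776, -0.631, -0.002], [-0.631, 0.776, -0.0], [0.001, 0.001, -1.0]]
ft_force: [-0.0, 0.6, -0.5]
grip_width: 0.0855
gripper_force: 0.0
time_s: 16.78
position: [0.4254, 0.1605, 0.0293]
tool_rot: [[-0.777, -0.629, 0.002], [-0.629, 0.777, 0.001], [-0.002, -0.001, -1.0]]
ft_force: [-1.4, 0.6, 7.1]
grip_width: 0.0506
gripper_force: 30.1
time_s: 17.37
position: [0.4253, 0.1603, 0.1698]
tool_rot: [[-0.777, -0.63, 0.004], [-0.63, 0.777, 0.0], [-0.003, -0.002, -1.0]]
ft_force: [-0.2, -0.1, -0.7]
grip_width: 0.0504
gripper_force: 31.8
246 [(216, 69), (218, 88), (220, 83), (222, 86), (224, 88), (226, 88), (228, 85), (230, 86), (232, 85), (234, 84), (236, 85), (238, 86), (240, 86), (242, 86), (244, 85), (246, 86), (248, 84), (250, 85), (252, 85), (254, 86), (256, 85), (258, 84), (260, 85), (262, 85), (264, 85), (266, 87), (268, 86), (270, 85), (272, 86), (274, 84), (276, 49), (278, 47), (280, 45), (282, 48), (284, 48), (286, 49), (288, 49), (290, 47), (292, 48), (294, 50), (296, 49), (298, 50), (300, 51), (302, 47), (304, 50), (306, 8
[... 757 characters left out ...]
 200), (328, 115)]
262 [(216, 61), (218, 90), (220, 85), (222, 86), (224, 85), (226, 88), (228, 86), (230, 86), (232, 85), (234, 86), (236, 84), (238, 86), (240, 85), (242, 87), (244, 88), (246, 86), (248, 85), (250, 87), (252, 84), (254, 86), (256, 88), (258, 85), (260, 86), (262, 86), (264, 86), (266, 85), (268, 85), (270, 84), (272, 84), (274, 74), (276, 49), (278, 50), (280, 47), (282, 47), (284, 49), (286, 47), (288, 48), (290, 51), (292, 47), (294, 48), (296, 49), (298, 48), (300, 46), (302, 47), (304, 54), (306, 89), (308, 91), (310, 167), (312, 201), (314, 202), (316, 176), (318, 154), (320, 212), (322, 207), (324, 203), (326, 134), (328, 174)]
units [-4.37  3.54  0.  ] yaw x -140.98
```

Run:
```python
from h import *
C=cal('wrist'); s=env.observe(); p=np.array(s['position']); R=np.array(s['tool_rot'])
P=plane(C,[(254,216),(254,310.6)],p[2]+.0203); o=R.T@(P.mean(0)-p); print('diam',np.linalg.norm(P[0]-P[1]),'off',o)
t=np.array([.4713,.3803,0])-R@[o[0],0,0]; go([t[0],t[1],p[2]]); go([t[0],t[1],.0965])
```

```text
diam 0.05092423493994812 off [ 1.04139511e-03  8.81765564e-05 -2.03006123e-02]
units [-4.39  3.54  0.  ] yaw x -140.98
units [-4.39  3.54  1.8 ] yaw x -140.98
```

```bash
python3 -m jog '[{"linear":[-0.75,0.6,0],"roll":0},{"linear":[-0.75,0.6,0],"roll":0},{"linear":[-0.75,0.6,0],"roll":0},{"linear":[-0.75,0.6,0],"roll":0},{"linear":[-0.75,0.6,0],"roll":0},{"linear":[-0.64,0.54,0],"roll":0},{"linear":[0,0,0.4],"roll":0},{"linear":[0,0,0.7],"roll":0},{"linear":[0,0,0.4],"roll":0},{"linear":[0,0,0.2],"roll":0},{"linear":[0,0,0.1],"roll":0},{"linear":[0,0,0],"roll":0}]'
python3 -m jog '[{"linear":[0,0,0],"roll":0},{"linear":[0,0,0],"roll":0}]'
python3 - <<'E'
from h import *
s=env.observe();p=np.array(s['position']); go([.4721,.3810,.0963])
E
```

```text
time_s: 18.42
position: [0.4719, 0.3807, 0.0963]
tool_rot: [[-0.777, -0.63, -0.001], [-0.63, 0.777, -0.0], [0.001, 0.0, -1.0]]
ft_force: [-2.0, 0.5, 1.5]
grip_width: 0.0501
gripper_force: 31.8
time_s: 18.58
position: [0.472, 0.3808, 0.0963]
tool_rot: [[-0.777, -0.63, -0.001], [-0.63, 0.777, -0.0], [0.001, 0.0, -1.0]]
ft_force: [-2.9, -0.2, 5.6]
grip_width: 0.0499
gripper_force: 32.0
units [-0.01  0.   -0.  ] yaw x -140.98
```

```bash
python3 -m jog '[{"linear":[0,0,-0.01],"roll":0},{"linear":[0,0,0],"roll":0}]'
python3 -m jog '[{"linear":[0,0,0],"roll":0},{"linear":[0,0,0],"roll":0},{"linear":[0,0,0],"roll":0},{"linear":[0,0,0],"roll":0},{"linear":[0,0,0],"roll":0},{"linear":[0,0,-0.3],"roll":0},{"linear":[0,0,-0.7],"roll":0},{"linear":[0,0,-1],"roll":0},{"linear":[0,0,-1],"roll":0},{"linear":[0,0,-1],"roll":0},{"linear":[0,0,0],"roll":0},{"linear":[0,0,0],"roll":0}]' 1
python3 - <<'E'
from h import *
C,im=snap('wrist','w11'); np.savez('pics/w11.npz',K=C[0],D=C[1],T=C[2]); g=cv2.cvtColor(im,cv2.COLOR_RGB2GRAY)
for X in([.4713,.3803,.116],[.4192,.3398,.116]):
    u,v=proj(C,[X])[0]; print(u,v); u=int(round(u)); v=int(v)
    print(list(zip(range(v-34,v+40),g[v-34:v+40,u-1:u+2].mean(1).round().astype(int).tolist())))
    print(u-34,g[v+5:v+8,u-34:u+35].mean(0).round().astype(int).tolist())
go([.36,-.1,.28])
E
```

```text
time_s: 18.75
position: [0.4724, 0.3807, 0.0963]
tool_rot: [[-0.777, -0.629, -0.0], [-0.629, 0.777, -0.0], [0.0, -0.0, -1.0]]
ft_force: [-0.8, 0.9, 1.0]
grip_width: 0.0501
gripper_force: 31.7
time_s: 19.75
position: [0.4728, 0.3812, 0.2588]
tool_rot: [[-0.777, -0.63, 0.005], [-0.63, 0.777, 0.002], [-0.005, -0.001, -1.0]]
ft_force: [-0.5, -0.8, -0.5]
grip_width: 0.0857
gripper_force: 0.0
253.48680230539412 177.5405332421827
[(143, 58), (144, 72), (145, 78), (146, 68), (147, 63), (148, 36), (149, 22), (150, 21), (151, 22), (152, 28), (153, 47), (154, 44), (155, 45), (156, 44), (157, 46), (158, 47), (159, 45), (160, 46), (161, 48), (162, 46), (163, 47), (164, 48), (165, 47), (166, 46), (167, 46), (168, 44), (169, 47), (170, 47), (171, 48), (172, 48), (173, 48), (174, 47), (175, 44), (176, 45), (177, 45), (178, 45), (179, 48), (180, 58), (181, 78), (182, 75), (183, 69), (184, 82), (185, 76), (186, 78), (187, 85), (188, 84), (189, 83), (190, 77), (191, 53), (192, 22), (193, 22), (194, 20), (195, 20), (196, 24), (197, 27), (198, 30), (199, 61), (200, 83), (201, 87), (202, 123), (203, 119),
[... 931 characters left out ...]
6, 89), (117, 89), (118, 90), (119, 91), (120, 90), (121, 91), (122, 90), (123, 89), (124, 75), (125, 57), (126, 32), (127, 22), (128, 45), (129, 81), (130, 86), (131, 81), (132, 89), (133, 90), (134, 114), (135, 135), (136, 137), (137, 138), (138, 134), (139, 113), (140, 78), (141, 78), (142, 73), (143, 58), (144, 47), (145, 53), (146, 47), (147, 45), (148, 37)]
221 [143, 143, 142, 143, 144, 142, 143, 144, 136, 111, 93, 84, 83, 88, 75, 47, 24, 40, 48, 48, 46, 76, 90, 91, 92, 92, 90, 89, 91, 91, 91, 92, 90, 89, 91, 90, 90, 90, 91, 90, 87, 88, 88, 89, 76, 55, 45, 48, 46, 32, 21, 33, 46, 45, 45, 47, 53, 75, 87, 87, 87, 88, 83, 87, 96, 103, 115, 121, 122]
units [ 9.75 -7.57 -0.59] yaw x -140.98
```

All three cups are set. Now I turn the tool and go to look at the brackets.

```bash
python3 -m jog '[{"linear":[0,0,-0.5],"roll":1},{"linear":[0,0,-0.5],"roll":1},{"linear":[0,0,-0.5],"roll":1},{"linear":[0,0,0],"roll":1},{"linear":[0,0,0],"roll":1},{"linear":[0,0,0],"roll":1},{"linear":[0,0,0],"roll":1},{"linear":[0,0,0],"roll":1},{"linear":[0,0,0],"roll":1},{"linear":[0,0,0],"roll":1},{"linear":[0,0,0],"roll":1},{"linear":[0,0,0],"roll":1}]' 1
python3 -m jog '[{"linear":[0,0,0],"roll":1},{"linear":[0,0,0],"roll":1},{"linear":[0,0,0],"roll":1},{"linear":[0,0,0],"roll":1},{"linear":[0,0,0],"roll":1},{"linear":[0,0,0],"roll":1},{"linear":[0,0,0],"roll":1},{"linear":[0,0,0],"roll":1},{"linear":[0,0,0],"roll":1},{"linear":[0,0,0],"roll":1},{"linear":[0,0,0],"roll":1},{"linear":[0,0,0],"roll":1}]'
python3 -m jog '[{"linear":[0,0,0],"roll":1},{"linear":[0,0,0],"roll":0.8},{"linear":[-0.9,-0.2,0],"roll":0},{"linear":[-0.9,-0.2,0],"roll":0},{"linear":[-0.9,-0.2,0],"roll":0},{"linear":[-0.9,-0.2,0],"roll":0},{"linear":[-0.9,-0.2,0],"roll":0},{"linear":[-0.9,-0.2,0],"roll":0},{"linear":[-0.9,-0.2,0],"roll":0},{"linear":[-0.9,-0.2,0],"roll":0},{"linear":[-0.9,-0.2,0],"roll":0},{"linear":[-0.9,-0.2,0],"roll":0}]'
python3 -m jog '[{"linear":[-0.9,0,0],"roll":0},{"linear":[-0.9,0,0],"roll":0},{"linear":[-0.9,0,0],"roll":0},{"linear":[-0.9,0,0],"roll":0},{"linear":[-0.7,0,0],"roll":0},{"linear":[0,0,0],"roll":0},{"linear":[0,0,0],"roll":0}]'
python3 - <<'E'
from h import *
C,im=snap('wrist','v1'); np.savez('pics/v1.npz',K=C[0],D=C[1],T=C[2])
print(proj(C,[[.367,-.317,.11],[.552,-.42,.11],[.377,-.083,.142],[.387,-.205,.142]]).round(0).tolist(), env.observe()['q'])
go([.46,-.33,.32])
E
```

```text
time_s: 20.8
position: [0.4721, 0.3807, 0.3144]
tool_rot: [[-0.932, 0.362, -0.003], [0.362, 0.932, -0.002], [0.002, -0.003, -1.0]]
ft_force: [0.8, 0.5, 0.9]
grip_width: 0.085
gripper_force: 0.0
time_s: 21.8
position: [0.4721, 0.3807, 0.3144]
tool_rot: [[-0.152, 0.988, -0.003], [0.988, 0.152, -0.002], [-0.001, -0.004, -1.0]]
ft_force: [-0.3, -0.2, -0.7]
grip_width: 0.0855
gripper_force: 0.0
time_s: 22.8
position: [0.3912, 0.0195, 0.3151]
tool_rot: [[-0.001, 1.0, -0.003], [1.0, 0.001, 0.001], [0.001, -0.003, -1.0]]
ft_force: [1.4, -0.9, 0.7]
grip_width: 0.0853
gripper_force: 0.0
time_s: 23.38
position: [0.3921, -0.152, 0.3149]
tool_rot: [[0.002, 1.0, -0.003], [1.0, -0.002, 0.002], [0.002, -0.003, -1.0]]
ft_force: [0.9, 0.1, -0.8]
grip_width: 0.0857
gripper_force: 0.0
[[234.0, 284.0], [360.0, 344.0], [237.0, 108.0], [247.0, 217.0]] [-3.73076617e+01  5.38778094e+00  8.28359787e+01  1.01990791e-02
  9.19501534e+01 -3.72679263e+01]
units [-4.47  1.7  -0.13] yaw x 89.96
```

```bash
python3 -m jog '[{"linear":[-0.7,0.3,0],"roll":0},{"linear":[-0.7,0.3,0],"roll":0},{"linear":[-0.7,0.3,0],"roll":0},{"linear":[-0.7,0.3,0],"roll":0},{"linear":[0,0,0],"roll":0},{"linear":[0,0,0],"roll":0}]'
python3 - <<'E'
from h import *
C,im=snap('wrist','v2'); np.savez('pics/v2.npz',K=C[0],D=C[1],T=C[2])
print(proj(C,[[.367,-.317,.11],[.552,-.42,.11],[.377,-.083,.142],[.387,-.205,.142]]).round(0).tolist())
a=cv2.imread('pics/v1.png'); b=im[:,:,::-1]
cv2.imwrite('pics/v12.png',np.vstack([cv2.resize(a[210:345,160:380],(800,300)) if 0 else cv2.resize(a[195:345,160:460],(600,300),interpolation=2),cv2.resize(b[115:265,160:460],(600,300),interpolation=2)]))
E
```

```text
time_s: 23.93
position: [0.4409, -0.2627, 0.3153]
tool_rot: [[-0.001, 1.0, -0.002], [1.0, 0.001, 0.002], [0.002, -0.002, -1.0]]
ft_force: [-0.0, 1.0, 0.6]
grip_width: 0.0852
gripper_force: 0.0
[[193.0, 208.0], [332.0, 279.0], [182.0, -17.0], [200.0, 119.0]]
```

View pics/v12.png

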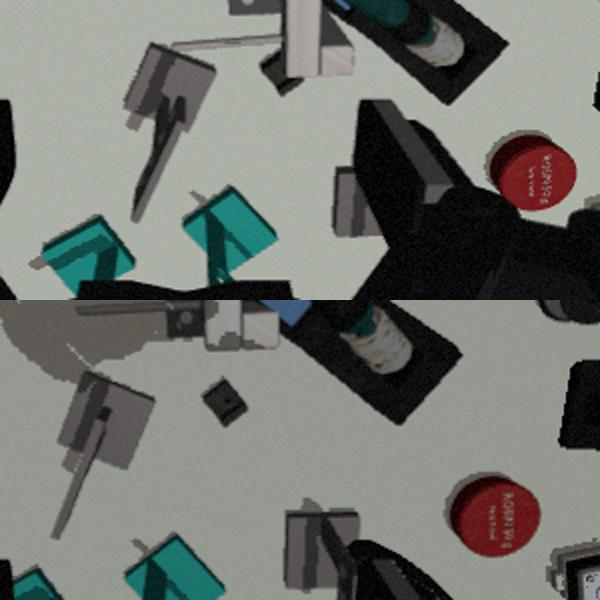

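Bracket 1's strip runs (107,415) to (57,537) in the lower half, with the foot around (107,420). Bracket 2's foot is at (322,550), partly behind a finger. The turquoise look-alikes are at (175,570) and (35,590).

Run:
```python
from h import *
L=lambda n:(lambda z:(z['K'],z['D'],z['T']))(np.load('pics/%s.npz'%n))
A,B=L('v1'),L('v2')
f1=lambda x,y:(160+x/2-.25,195+y/2-.25); f2=lambda x,y:(160+x/2-.25,115+(y-300)/2-.25)
print('end low',tri(A,f1(137,219),B,f2(57,537)))
E=plane(B,[f2(107,416),f2(57,537)],.11); print(E,np.linalg.norm(E[0]-E[1]))
E1=plane(A,[f1(179,122),f1(137,219)],.11); print(E1,np.linalg.norm(E1[0]-E1[1]))
F=plane(B,[f2(92,372),f2(155,402),f2(128,468)],.012); print(F, np.linalg.norm(np.diff(F,axis=0),axis=1))
m=E.mean(0); d=(E[0]-E[1])/np.linalg.norm(E[0]-E[1]); print('yaw',np.degrees(np.arctan2(d[1],d[0])),'mid',m,'foot along',(F-m)@d)
F=plane(B,[f2(287,513),f2(360,513),f2(285,585)],.012);print('b2',F,np.linalg.norm(np.diff(F,axis=0),axis=1)); print(plane(B,[f2(322,516)],.11))
```

```text
end low (array([ 0.35818269, -0.35306415,  0.10649491]), [np.float64(0.0002629024515399042), np.float64(0.0002629024515398524)])
[[ 0.39443932 -0.2705587   0.11      ]
 [ 0.35877227 -0.35155642  0.11      ]] 0.08850293283952083
[[ 0.38878539 -0.27330613  0.11      ]
 [ 0.35876365 -0.35013111  0.11      ]] 0.08248261775554394
[[ 0.37094966 -0.25941548  0.012     ]
 [ 0.41886798 -0.28273316  0.012     ]
 [ 0.396391   -0.33688296  0.012     ]] [0.05329052 0.05862948]
yaw 66.2338858555076 mid [ 0.3766058  -0.31105756  0.11      ] foot along [ 0.04498329  0.04295427 -0.01566184]
b2 [[ 0.52648309 -0.37582673  0.012     ]
 [ 0.58662969 -0.3757186   0.012     ]
 [ 0.52831146 -0.44258932  0.012     ]] [0.0601467  0.08872829]
[[ 0.53051042 -0.33648304  0.11      ]]
```

Run:
```python
from h import *
L=lambda n:(lambda z:(z['K'],z['D'],z['T']))(np.load('pics/%s.npz'%n))
A,B=L('v1'),L('v2')
r=tri(A,(245.75,217.25),B,(198.75,118.75)); print('pinR',r)
g=cv2.cvtColor(cv2.imread('pics/v1.png'),cv2.COLOR_BGR2GRAY)
print(g[98:120,226:262:2])
print('leg/strip end b2 predicted',proj(B,[[.556,-.375,.11],[.556,-.461,.11]]))
```

```text
pinR (array([ 0.38558331, -0.20485322,  0.14211506]), [np.float64(0.00023836383037198383), np.float64(0.00023836383037194257)])
[[ 29  33  27  25  36  34  32  31  28  33  28  27  30  24  32  25  30  29]
 [ 28  37  30  31  42  38  23  29  31  32  30  24  34  27  28  34  30  29]
 [ 34  49  29  34  49  46  29  27  28  32  25  34  24  30  33  33  33  42]
 [ 35  56  32  27  45  40  32  29  35  35  31  31  29  35  36  29  36  49]
 [ 31  52  36  36  38  41  31  30  33  30  32  29  32  30  30  68  73  60]
 [ 30  50  36  28  42  40  28  49  46  45  45  46  46  53  48 108  96  87]
 [ 28  47  39  28  43  44  27  76  79  74  76  75  80  77  80  77  80  79]
 [ 35  40  29  32  35  38  30  75  82  82  84  81  80  83  83  85  85  84]
 [ 34  36  35  28  36  43  33  76  82  79  80  83  78  79  74  75  74  70]
 [ 28  42  39  28  38  37  34  67  69  66  68  72  70  76  82  57  57  57]
 [ 28  38  32  31  34  42  29  59  54  50  50  60  68  86  96  32  40  42]
 [ 29  39  44  32  40  52  37  32  32  27  36  31  34  28  27  28  45  35]
 [ 28  44  50  37  42  48  33  27  27  28  33  30  28  29  31  30  29  29]
 [ 28  38  31  28  28  37  32  30  29  28  30  31  31  32  27  31  27  31]
 [ 29  27  31  29  29  30  29  33  34  30  27  30  31  32  30  31  30  32]
 [ 31  31  28  31  33  29  32  25  28  26  30  30  34  29  33  28  28  32]
 [ 30  30  30  30  33  29  32  36  30  31  32  33  36  33  31  36  37  47]
 [ 33  33  33  35  38  32  37  29  38  37  32  37  31  39  35  37  36  37]
 [ 32  38  36  39  35  32  39  37  29  34  40  32  31  33  31  30  42  41]
 [ 38  41  37  42  40  34  34  33  34  28  32  27  30  32  26  28  35  28]
 [ 24  34  30  27  34  27  33  24  31  27  30  28  29  29  29  32  31  24]
 [ 37  33  33  34  32  30  30  28  29  31  35  28  29  30  29  26  30  29]]
leg/strip end b2 predicted [[337.91120302 249.59979873]
 [332.57667185 304.18578436]]
```

Run:
```python
from h import *
L=lambda n:(lambda z:(z['K'],z['D'],z['T']))(np.load('pics/%s.npz'%n))
A=L('v1'); M=plane(A,[(239.7,105.5)],.142)[0]; R=plane(A,[(245.75,217.25)],.142)[0]; d=M-R; print(M,R,np.linalg.norm(d),np.degrees(np.arctan2(d[1],d[0])))
go([.3793,-.3028,.25])
```

```text
[ 0.38011666 -0.08055394  0.142     ] [ 0.38536416 -0.20501052  0.142     ] 0.12456715927693979 92.41434648205252
units [-1.02 -1.53  1.65] yaw x 90.09
```

```bash
python3 -m jog '[{"linear":[0,0,0],"roll":0.93},{"linear":[0,0,0],"roll":0.93},{"linear":[0,0,0],"roll":0.93},{"linear":[0,0,0],"roll":0.93},{"linear":[0,0,0],"roll":0.93},{"linear":[0,0,0],"roll":0},{"linear":[0,0,0],"roll":0}]' 0
python3 - <<'E'
from h import *
go([.3793,-.3028,.16]); go([.3793,-.3028,.092])
C,im=snap('wrist','v3'); np.savez('pics/v3.npz',K=C[0],D=C[1],T=C[2])
E
```

```text
time_s: 24.57
position: [0.4405, -0.2618, 0.3169]
tool_rot: [[0.391, 0.92, 0.0], [0.92, -0.391, -0.0], [0.0, 0.0, -1.0]]
ft_force: [0.4, 0.3, -0.3]
grip_width: 0.0421
gripper_force: 0.0
units [-1.54 -1.01  3.92] yaw x 66.99
units [-1.54 -1.01  5.62] yaw x 66.99
```

```bash
python3 -m jog '[{"linear":[-0.77,-0.5,0],"roll":0},{"linear":[-0.77,-0.51,0],"roll":0},{"linear":[0,0,0.9],"roll":0},{"linear":[0,0,1],"roll":0},{"linear":[0,0,0.8],"roll":0},{"linear":[0,0,0],"roll":0},{"linear":[0,0,0],"roll":0}]' 0 40
python3 - <<'E'
from h import *
C,im=snap('wrist','v4'); np.savez('pics/v4.npz',K=C[0],D=C[1],T=C[2]); s=env.observe(); print(np.round(s['position'],4))
d=np.array([np.cos(np.radians(66.8)),np.sin(np.radians(66.8)),0]); m=np.array([.3754,-.312,.11])
print(proj(C,[m-.043*d,m,m+.01*d,m+.043*d]).round(1).tolist())
cv2.imwrite('pics/v4b.png',cv2.resize(im[:,:,::-1],(800,600),interpolation=2))
E
```

```text
time_s: 25.2
position: [0.3791, -0.3033, 0.2086]
tool_rot: [[0.393, 0.92, -0.001], [0.92, -0.393, 0.002], [0.001, -0.002, -1.0]]
ft_force: [-0.4, -0.1, -0.0]
grip_width: 0.0424
gripper_force: 0.0
[ 0.3797 -0.3041  0.2101]
[[250.8, 247.4], [250.8, 203.2], [250.8, 192.3], [250.8, 154.4]]
```

View pics/v4b.png

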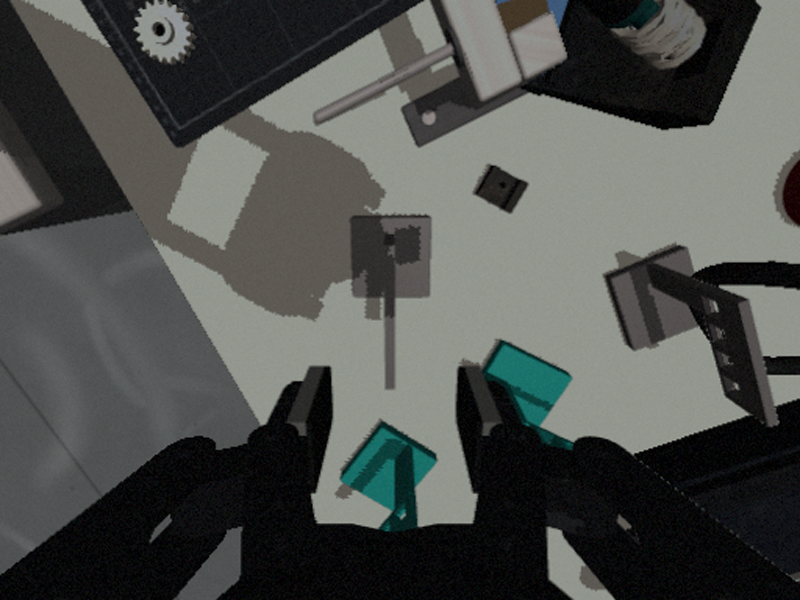

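Bracket 1's strip is centred under the fingers, its low end at (390,388) as predicted. Bracket 2 is C-shaped, with its strip from (655,265) to (770,420) and a black cable behind it. I grasp bracket 1 now.

```bash
python3 - <<'E'
from h import *
S=cal('scene');T=cal('top'); z=np.load('pics/v4.npz'); V=(z['K'],z['D'],z['T'])
s=lambda u,v:(140+u/3.556-.36,140+v/3.556-.36); t=lambda u,v:(120+u/3.333-.35,160+v/3.333-.35); w=lambda u,v:(u*.64-.18,v*.64-.18)
print(tri(S,s(697,350),T,t(712,14)), tri(S,s(693,318),V,w(695,280)), tri(T,t(706,10),V,w(695,280)))
# strip low end b2
print('b2 low end',tri(S,s(757,350),V,w(771,420)), plane(V,[w(771,420),w(742,297)],.11))
go([.3793,-.3028,.092])
E
python3 -m jog '[{"linear":[0.02,0,0.8],"roll":0},{"linear":[0,0,1],"roll":0},{"linear":[0,0,0.8],"roll":0},{"linear":[0,0,0.34],"roll":0},{"linear":[0,0,0],"roll":0},{"linear":[0,0,0],"roll":0}]' 0 40
python3 -m jog '[{"linear":[0,0,0],"roll":0},{"linear":[0,0,0],"roll":0},{"linear":[0,0,0],"roll":0},{"linear":[0,0,0],"roll":0},{"linear":[0,0,0],"roll":0},{"linear":[0,0,0],"roll":0},{"linear":[0,0,0],"roll":0},{"linear":[0,0,0],"roll":0}]' -1 40
```

```text
(array([ 0.58393459, -0.40108379,  0.03396831]), [np.float64(0.003986971836657424), np.float64(0.003986971836657412)]) (array([ 0.57006675, -0.38431032,  0.06778214]), [np.float64(0.011438326819275346), np.float64(0.011438326819275311)]) (array([ 0.59382173, -0.40689716,  0.0041788 ]), [np.float64(0.0045043679063635975), np.float64(0.004504367906363662)])
b2 low end (array([ 0.56047171, -0.46355794,  0.10690858]), [np.float64(0.00020223614123525494), np.float64(0.0002022361412352657)]) [[ 0.55879464 -0.46079521  0.11      ]
 [ 0.55725324 -0.37638715  0.11      ]]
units [ 0.03 -0.03  2.95] yaw x 66.85
time_s: 25.75
position: [0.3805, -0.3041, 0.0927]
tool_rot: [[0.394, 0.919, 0.002], [0.919, -0.394, -0.002], [-0.001, 0.003, -1.0]]
ft_force: [0.5, -0.4, 0.9]
grip_width: 0.0428
gripper_force: 0.0
time_s: 26.42
position: [0.3796, -0.3033, 0.0916]
tool_rot: [[0.394, 0.919, 0.001], [0.919, -0.394, -0.001], [-0.001, 0.001, -1.0]]
ft_force: [-0.8, 1.6, 6.9]
grip_width: 0.0051
gripper_force: 44.5
```

```bash
python3 -m jog '[{"linear":[0,0,-0.3],"roll":0},{"linear":[0,0,-0.8],"roll":0},{"linear":[0,0,-1],"roll":0},{"linear":[0,0,-1],"roll":0},{"linear":[0,0,-0.9],"roll":0},{"linear":[0,0,-0.45],"roll":0},{"linear":[0,0,0],"roll":-0.85},{"linear":[0,0,0],"roll":-0.85},{"linear":[0,0,0],"roll":-0.85},{"linear":[0,0,0],"roll":-0.85},{"linear":[0,0,0],"roll":-0.85},{"linear":[0,0,0],"roll":-0.85}]'
python3 -m jog '[{"linear":[0,0,0],"roll":0},{"linear":[0,0,0],"roll":0}]'
python3 - <<'E'
from h import *
C,im=snap('wrist','v5'); np.savez('pics/v5.npz',K=C[0],D=C[1],T=C[2]); s=env.observe(); p=np.array(s['position']);R=np.array(s['tool_rot'])
X=[p+R@[-.053,y,-.0184] for y in(-.003,.003)]+[p+R@[.033,0,-.0184]]; print(proj(C,X).round(1).tolist())
g=cv2.cvtColor(im,cv2.COLOR_RGB2GRAY); print(g[250:384:2,244:262:2])
go([.3476,-.0820,.2695])
E
```

```text
time_s: 27.42
position: [0.3794, -0.303, 0.2688]
tool_rot: [[-0.043, 0.999, -0.0], [0.999, 0.043, 0.0], [0.0, -0.0, -1.0]]
ft_force: [-0.1, 1.0, -0.1]
grip_width: 0.005
gripper_force: 43.5
time_s: 27.58
position: [0.3794, -0.303, 0.2688]
tool_rot: [[-0.037, 0.999, -0.0], [0.999, 0.037, 0.0], [0.0, -0.0, -1.0]]
ft_force: [0.0, -0.1, -0.8]
grip_width: 0.0046
gripper_force: 43.5
[[244.8, 352.1], [256.0, 352.1], [250.3, 200.1]]
[[ 20   8  54  56  57  56  53  15  14]
 [  5  16  54  57  56  52  54  16  12]
 [  1  10  58  53  53  56  56  18   9]
 [  7  18  53  55  55  57  56   6   4]
 [ 16  21  55  55  52  54  55  15   8]
 [  3  12  59  55  54  53  53  18  21]
 [  7   3  52  55  59  56  52   0   0]
 [  4   8  53  57  53  52  54   0   9]
 [  3   7  57  52  55  54  53   8   6]
 [ 12   5  52  56  53  48  56  11  19]
 [ 19  11  53  55  55  53  52  16  13]
 [ 13  12  52  52  54  55  58  10  13]
 [ 15  12  54  56  54  51  55   0  21]
 [ 17   9  55  51  53  53  59  14  18]
 [  7   7  57  55  46  56  53   8  20]
 [ 15  11  55  54  54  58  55  17  11]
 [ 14  15  55  56  53  54  54   3  16]
 [ 22  13
[... 1279 characters left out ...]
[ 11  14  12  11  17  12  10  10   4]
 [ 10   4   3   6   4  11   8   9   4]
 [  8   5  17  12  14   8   9  13   9]
 [ 13   0  13   1  14  18  12  14  14]
 [  4  15  14   5   1   5   6  16  19]
 [ 11  16   9  15   0  13  13   9   9]
 [ 14   4   1   7   3   4   6  11   8]
 [ 12  16  11   2  13   6  14  11   4]
 [  8  11  10  12   5   6   6  17  10]
 [ 14   8   5   8   5   2   5   6   7]
 [ 15  13  12   8  13   7   5   0  17]
 [ 15  10   4   7  20  10  13   0  14]
 [ 13   8   5   9  13   8  12  12   7]
 [ 12   7  10   1  11   7  12   9  17]
 [ 17   9  11   7  12   1   9   0  11]
 [  3   4  15   7  12   8   2  15  11]
 [  5  10  18   2   5  15  14   9   8]]
units [ 5.55 -0.59 -0.01] yaw x 92.14
```

Run:
```python
from h import *
g=cv2.cvtColor(cv2.imread('pics/v5.png'),cv2.COLOR_BGR2GRAY); print(list(zip(range(130,250,2),g[130:250:2,249:254].mean(1).round().astype(int).tolist())))
print(list(zip(range(190,216),g[190:216,249:254].mean(1).round().astype(int).tolist())))
print(g[170:210:4,200:310:5])
```

```text
[(130, 104), (132, 106), (134, 106), (136, 104), (138, 106), (140, 105), (142, 105), (144, 105), (146, 105), (148, 106), (150, 106), (152, 105), (154, 95), (156, 32), (158, 52), (160, 56), (162, 56), (164, 58), (166, 55), (168, 53), (170, 57), (172, 56), (174, 55), (176, 57), (178, 55), (180, 54), (182, 32), (184, 31), (186, 34), (188, 34), (190, 32), (192, 33), (194, 31), (196, 31), (198, 33), (200, 31), (202, 32), (204, 54), (206, 55), (208, 54), (210, 56), (212, 54), (214, 54), (216, 53), (218, 53), (220, 53), (222, 55), (224, 54), (226, 54), (228, 56), (230, 54), (232, 54), (234, 54), (236, 54), (238, 56), (240, 53), (242, 55), (244, 55), (246, 53), (248, 54)]
[(190, 32), (191, 33), (192, 33), (193, 32), (194, 31), (195, 32), (196, 31), (197, 32), (198, 33), (199, 34), (200, 31), (201, 30), (202, 32), (203, 42), (204, 54), (205, 54), (206, 55), (207, 54), (208, 54), (209, 56), (210, 56), (211, 55), (212, 54), (213, 53), (214, 54), (215, 54)]
[[173 174 172  57  55  56  56  55  55  56  55  56  53  56  53  55  58  57
  159 171 176 172]
 [171 170 173  54  55  51  56  54  55  56  54  51  59  58  54  58  57  54
  159 173 173 173]
 [172 171 172  50  58  54  54  54  55  56  57  57  57  55  54  57  54  59
  171 176 173 174]
 [172 172 172  56  49  53  53  59  55  55  35  37  53  55  53  51  56  54
  171 172 175 172]
 [174 173 169  51  54  55  55  53  55  56  31  35  53  55  53  54  57  54
  172 174 174 175]
 [171 173 172  53  55  54  56  58  55  54  33  30  54  60  56  55  53  58
  171 173 174 174]
 [172 170 174  54  52  55  55  56  50  50  33  34  54  52  56  52  56 102
  173 172 171 173]
 [171 173 175  54  56  56  56  54  57  50  34  34 101 104 105 105 105 106
  175 173 173 172]
 [173 171 171  55  55  54  54  54  53  49  30  32 101 104 101 104 101 104
  173 172 174 172]
 [173 170 173  58  57  57  53  53  54  58  53  56 102 101 104 102 102 102
  172 171 173 174]]
```

```bash
python3 -m jog '[{"linear":[0.8,-0.08,0],"roll":0},{"linear":[0.8,-0.08,0],"roll":0},{"linear":[0.8,-0.08,0],"roll":0},{"linear":[0.8,-0.08,0],"roll":0},{"linear":[0.8,-0.09,0],"roll":0},{"linear":[0.8,-0.09,0],"roll":0},{"linear":[0.79,-0.09,0],"roll":0},{"linear":[0,0,0],"roll":0},{"linear":[0,0,0.8],"roll":0},{"linear":[0,0,1],"roll":0},{"linear":[0,0,0.8],"roll":0},{"linear":[0,0,0.37],"roll":0}]'
python3 -m jog '[{"linear":[0,0,0],"roll":0},{"linear":[0,0,0],"roll":0},{"linear":[0,0,0],"roll":0}]'
python3 - <<'E'
from h import *
C,im=snap('wrist','v6'); np.savez('pics/v6.npz',K=C[0],D=C[1],T=C[2]); s=env.observe(); p=np.array(s['position'])
print(p.round(4)); go([.3475,-.0804,.150])
# pin middle line in image: expected tip & base
ax=np.array([.9991,.0419,0]); M=np.array([.3826,-.0805,.142]); P=[M,M+.04*ax-[0,0,.004]]
q=proj(C,P); print(q); g=cv2.cvtColor(im,cv2.COLOR_RGB2GRAY); 
a=q.mean(0).astype(int); print(list(zip(range(a[1]-18,a[1]+18),g[a[1]-18:a[1]+18,a[0]].tolist())), a)
E
```

```text
time_s: 28.63
position: [0.3456, -0.0799, 0.1473]
tool_rot: [[-0.038, 0.999, -0.004], [0.999, 0.038, 0.002], [0.002, -0.004, -1.0]]
ft_force: [-0.2, 0.3, 0.2]
grip_width: 0.0051
gripper_force: 45.5
time_s: 28.88
position: [0.3477, -0.0812, 0.1512]
tool_rot: [[-0.039, 0.999, 0.002], [0.999, 0.039, -0.001], [-0.001, 0.002, -1.0]]
ft_force: [0.5, -0.7, -0.1]
grip_width: 0.0048
gripper_force: 45.6
[ 0.3478 -0.0812  0.1513]
units [ 0.02 -0.01  0.03] yaw x 92.24
[[311.19967551 239.97848818]
 [378.08176871 236.65975437]]
[(220, 47), (221, 50), (222, 46), (223, 52), (224, 48), (225, 52), (226, 49), (227, 49), (228, 53), (229, 50), (230, 46), (231, 46), (232, 62), (233, 80), (234, 77), (235, 91), (236, 131), (237, 159), (238, 177), (239, 193), (240, 202), (241, 196), (242, 184), (243, 181), (244, 217), (245, 221), (246, 240), (247, 239), (248, 240), (249, 238), (250, 239), (251, 239), (252, 239), (253, 238), (254, 235), (255, 214)] [344 238]
```

Run:
```python
from h import *
im=cv2.imread('pics/v6.png'); g=cv2.cvtColor(im,cv2.COLOR_BGR2GRAY); print(g[226:256,296:380:6])
```

```text
[[ 51  52  48  52  57  51  52  52  49  50  49  49  47  50]
 [ 49  54  52  50  58  48  46  50  49  50  49  47  46  50]
 [ 52  52  52  47  56  48  48  47  53  45  51  47  49  50]
 [ 45  46  46  49  57  49  47  51  50  46  52  50  47  53]
 [ 48  46  50  44  52  47  49  49  46  48  51  50  51  52]
 [ 47  49  49  48  59  51  47  50  46  48  56  54  55  61]
 [ 47  49  46  49  59  49  52  65  62  69  70  78  74  86]
 [ 49  46  52  52  65  66  68  88  80 113  95  64  75 114]
 [ 55  64  66  79  79  92 105  71  77 145 100  92 100 115]
 [ 74  92  97  86  85  57 102  76  91 104 118 131 139 147]
 [ 89  61  61 107  80  86  95  97 131 142 148 156 162 169]
 [ 48  48  84  93  96 101 106 110 159 162 170 178 181 188]
 [ 44  49  97 107 108 110 112 112 177 182 186 193 195 198]
 [ 50  48 107 114 117 117 119 119 193 195 201 201 200 196]
 [ 49  50 116 120 121 123 121 118 202 202 199 199 193 191]
 [ 47  44 119 119 124 119 120 117 196 195 193 191 185 193]
 [ 49  48 116 119 120 115 112 126 184 185 201 209 218 240]
 [ 55  63 109 114 119 118 116 161 181 218 239 239 238 238]
 [137 150 132 141 166 148 152 156 217 239 239 238 238 239]
 [238 238 217 230 239 156 159 157 221 239 238 238 238 239]
 [239 239 238 240 238 158 159 157 240 239 239 239 239 238]
 [238 239 238 238 238 156 157 157 239 239 239 239 238 239]
 [238 238 238 239 239 156 157 159 240 239 239 240 238 238]
 [239 239 239 238 239 156 156 158 238 239 238 239 239 238]
 [238 239 239 240 239 156 157 157 239 238 239 238 238 239]
 [237 239 238 238 240 156 157 159 239 238 237 239 239 239]
 [239 239 238 239 237 158 156 155 239 240 239 238 239 238]
 [238 239 239 239 239 155 158 158 238 239 238 238 238 238]
 [238 238 237 238 238 158 158 158 235 239 238 239 238 238]
 [239 238 239 239 238 156 158 158 214 239 239 239 240 237]]
```

```bash
python3 -m jog '[{"linear":[0.02,0.2,0.03],"roll":0},{"linear":[0,0.3,0],"roll":0},{"linear":[0,0.3,0],"roll":0},{"linear":[0,0,0],"roll":0}]'
python3 -m jog '[{"linear":[0,0.3,0],"roll":0},{"linear":[0,0.25,0],"roll":0},{"linear":[0,0.15,0],"roll":0},{"linear":[0,0,0],"roll":0},{"linear":[0,0,0],"roll":0}]'
python3 - <<'E'
from h import *
s=env.observe(); go([s['position'][0],s['position'][1],.1436])
E
```

```text
time_s: 29.27
position: [0.3814, -0.079, 0.1497]
tool_rot: [[-0.04, 0.999, 0.003], [0.999, 0.04, -0.001], [-0.002, 0.003, -1.0]]
ft_force: [-0.8, 0.3, 0.7]
grip_width: 0.005
gripper_force: 45.6
time_s: 29.68
position: [0.4069, -0.0773, 0.1489]
tool_rot: [[-0.04, 0.999, -0.0], [0.999, 0.04, 0.0], [0.0, -0.0, -1.0]]
ft_force: [-0.2, -1.2, -0.4]
grip_width: 0.0047
gripper_force: 45.5
units [-0.    0.    0.13] yaw x 92.29
```

```bash
python3 -m jog '[{"linear":[0,0,0.06],"roll":0},{"linear":[0,0,0.05],"roll":0},{"linear":[0,0,0.02],"roll":0},{"linear":[0,0,0],"roll":0},{"linear":[0,0,0],"roll":0}]'
python3 -m jog '[{"linear":[0,0,0.02],"roll":0},{"linear":[0,0,0],"roll":0},{"linear":[0,0,0],"roll":0}]'
```

```text
time_s: 30.1
position: [0.4068, -0.0774, 0.1437]
tool_rot: [[-0.039, 0.999, -0.0], [0.999, 0.039, 0.0], [0.0, -0.0, -1.0]]
ft_force: [-1.2, 0.1, -0.4]
grip_width: 0.0049
gripper_force: 45.6
time_s: 30.35
position: [0.407, -0.0775, 0.143]
tool_rot: [[-0.04, 0.999, 0.0], [0.999, 0.04, -0.0], [-0.0, 0.0, -1.0]]
ft_force: [0.7, 0.5, 0.0]
grip_width: 0.0054
gripper_force: 45.8
```

```bash
python3 -m jog '[{"linear":[0,0,0.02],"roll":0},{"linear":[0,0,0],"roll":0},{"linear":[0,0,0],"roll":0}]'
python3 -m jog '[{"linear":[0,0,0.01],"roll":0},{"linear":[0,0,0],"roll":0},{"linear":[0,0,0],"roll":0}]'
```

```text
time_s: 30.6
position: [0.407, -0.0775, 0.1425]
tool_rot: [[-0.04, 0.999, 0.0], [0.999, 0.04, -0.0], [-0.0, 0.0, -1.0]]
ft_force: [-1.6, 0.5, 5.1]
grip_width: 0.0046
gripper_force: 48.5
time_s: 30.85
position: [0.4071, -0.0775, 0.1424]
tool_rot: [[-0.04, 0.999, 0.001], [0.999, 0.04, -0.001], [-0.001, 0.001, -1.0]]
ft_force: [-2.9, 0.2, 9.7]
grip_width: 0.0051
gripper_force: 50.0
```

```bash
python3 -m jog '[{"linear":[0,0,-0.02],"roll":0},{"linear":[0,0,0],"roll":0},{"linear":[0,0,0],"roll":0}]'
python3 -m jog '[{"linear":[0,0,0],"roll":0},{"linear":[0,0,0],"roll":0},{"linear":[0,0,0],"roll":0},{"linear":[0,0,0],"roll":0},{"linear":[0,0,0],"roll":0},{"linear":[0,0,-0.3],"roll":0},{"linear":[0,0,-0.7],"roll":0},{"linear":[0,0,-0.8],"roll":0},{"linear":[0,0,-0.8],"roll":0},{"linear":[0,0,-0.8],"roll":0},{"linear":[0,0,0],"roll":0},{"linear":[0,0,0],"roll":0}]' 0
python3 - <<'E'
from h import *
C,im=snap('wrist','v7'); np.savez('pics/v7.npz',K=C[0],D=C[1],T=C[2]); snap('scene','s7'); snap('top','t7')
g=cv2.cvtColor(im,cv2.COLOR_RGB2GRAY)
X=np.array([[.4055,-.1315,.1617],[.4055,-.0455,.1617]]); print(proj(C,X).round(1).tolist())
q=proj(C,X); 
for k in range(0,5):
    a=(q[0]+(q[1]-q[0])*k/4).astype(int); print(a[1],list(zip(range(a[0]-14,a[0]+15,2),g[a[1],a[0]-14:a[0]+15:2].tolist())))
u=int(q[:,0].mean()); print(list(zip(range(130,300,3),g[130:300:3,u].tolist())))
go([.5577,-.4087,.29]); print(env.observe()['q'])
E
```

```text
time_s: 31.1
position: [0.407, -0.0775, 0.1426]
tool_rot: [[-0.04, 0.999, 0.0], [0.999, 0.04, -0.0], [-0.0, 0.0, -1.0]]
ft_force: [-0.8, -0.0, 4.1]
grip_width: 0.0049
gripper_force: 47.6
time_s: 32.1
position: [0.4069, -0.0774, 0.2791]
tool_rot: [[-0.04, 0.999, 0.001], [0.999, 0.04, -0.001], [-0.001, 0.001, -1.0]]
ft_force: [0.2, -0.0, -0.5]
grip_width: 0.0423
gripper_force: 0.0
[[247.2, 239.0], [250.6, 151.9]]
239 [(233, 209), (235, 207), (237, 209), (239, 208), (241, 207), (243, 211), (245, 208), (247, 207), (249, 211), (251, 142), (253, 137), (255, 138), (257, 199), (259, 208), (261, 119)]
217 [(234, 206), (236, 206), (238, 209), (240, 209), (242, 207), (244, 209), (246, 207), (248, 142), (250, 81), (252, 124), (254, 128), (256, 151), (258, 209), (260, 205), (262, 209)]
195 [(234, 40), (236, 37), (238, 38), (240, 36), (242, 35), (244, 36), (246, 35), (248, 53), (250, 66), (252, 131), (254, 130), (256, 142), (258, 36), (260, 36), (262, 40)]
173 [(235, 131), (237, 130), (239, 133), (241, 100), (243, 70), (245, 52), (247, 33), (249, 36), (251, 58), (253, 69), (255, 69), (257, 113), (
[... 305 characters left out ...]
2), (157, 65), (160, 65), (163, 98), (166, 91), (169, 36), (172, 38), (175, 55), (178, 53), (181, 117), (184, 140), (187, 36), (190, 29), (193, 44), (196, 53), (199, 59), (202, 56), (205, 77), (208, 143), (211, 142), (214, 145), (217, 142), (220, 143), (223, 131), (226, 97), (229, 166), (232, 209), (235, 207), (238, 209), (241, 210), (244, 208), (247, 206), (250, 209), (253, 206), (256, 209), (259, 209), (262, 210), (265, 208), (268, 208), (271, 209), (274, 208), (277, 208), (280, 210), (283, 208), (286, 200), (289, 134), (292, 186), (295, 210), (298, 206)]
units [-8.43  3.45 -0.34] yaw x 92.27
[-2.72526411e+01  5.93020685e+00  8.84837497e+01 -7.17776978e-03
  8.57730137e+01 -2.95205147e+01]
```

Run:
```python
from h import *
S=cal('scene');T=cal('top'); f=lambda u,v:(u*.64-.18,v*.64-.18)
print('carriage',tri(S,f(585,330),T,f(562,190)),tri(S,f(605,310),T,f(605,205)))
a=cv2.imread('pics/scene0.png').astype(int); b=cv2.imread('pics/s7.png').astype(int)
d=np.abs(a-b).sum(2)>60; r=d[215:275,250:370]; n,l,s,c=cv2.connectedComponentsWithStats(r.astype(np.uint8)); print([(x.tolist()) for x in s[1:] if x[4]>8])
a=cv2.imread('pics/top0.png').astype(int); b=cv2.imread('pics/t7.png').astype(int)
d=np.abs(a-b).sum(2)>60; r=d[150:190,315:360]; print('top chg b2',r.sum())
```

```text
carriage (array([ 0.7190461 , -0.46819956,  0.11796707]), [np.float64(0.01677093611715738), np.float64(0.01677093611715725)]) (array([ 0.64536163, -0.5141737 ,  0.26587363]), [np.float64(0.015067379152514602), np.float64(0.015067379152514713)])
[[13, 22, 25, 38, 473]]
top chg b2 0
```

```bash
python3 -m jog '[{"linear":[-0.85,0.34,-0.3],"roll":0.2},{"linear":[-0.85,0.35,-0.2],"roll":0},{"linear":[-0.85,0.35,0],"roll":0},{"linear":[-0.85,0.35,0],"roll":0},{"linear":[-0.84,0.34,0],"roll":0},{"linear":[-0.84,0.34,0],"roll":0},{"linear":[-0.84,0.34,0],"roll":0},{"linear":[-0.84,0.34,0],"roll":0},{"linear":[-0.84,0.35,0],"roll":0},{"linear":[-0.83,0.35,0],"roll":0},{"linear":[0,0,0],"roll":0},{"linear":[0,0,0],"roll":0}]' 0.3 40
python3 - <<'E'
from h import *
C,im=snap('wrist','v8'); np.savez('pics/v8.npz',K=C[0],D=C[1],T=C[2])
P=[[.5588,-.461,.11],[.5573,-.3764,.11],[.558,-.4187,.11]]; q=proj(C,P); print(q.round(1).tolist())
g=cv2.cvtColor(im,cv2.COLOR_RGB2GRAY)
for k in np.linspace(0,1,6):
    a=(q[0]+(q[1]-q[0])*k).astype(int); print(a[1],list(zip(range(a[0]-12,a[0]+13),g[a[1],a[0]-12:a[0]+13].tolist())))
u,v=q[0].astype(int); print('low end',list(zip(range(v-10,v+12),g[v-10:v+12,u-1:u+2].mean(1).astype(int).tolist())))
u,v=q[1].astype(int); print('up end',list(zip(range(v-14,v+12),g[v-14:v+12,u-1:u+2].mean(1).astype(int).tolist())))
go([.5577,-.4087,.092])
E
```

```text
time_s: 33.25
position: [0.5529, -0.4126, 0.2946]
tool_rot: [[-0.021, 1.0, -0.004], [1.0, 0.021, 0.004], [0.004, -0.004, -1.0]]
ft_force: [0.4, 0.3, -0.0]
grip_width: 0.0551
gripper_force: 0.0
[[255.7, 210.3], [256.2, 138.8], [255.9, 175.9]]
210 [(243, 192), (244, 192), (245, 189), (246, 191), (247, 193), (248, 192), (249, 191), (250, 192), (251, 191), (252, 191), (253, 180), (254, 139), (255, 110), (256, 114), (257, 115), (258, 128), (259, 171), (260, 191), (261, 190), (262, 193), (263, 190), (264, 192), (265, 193), (266, 191), (267, 191)]
195 [(243, 191), (244, 190), (245, 193), (246, 192), (247, 192), (248, 192), (249, 191), (250, 191), (251, 190), (252, 189), (253, 180), (254, 143), (255, 117), (256, 117), (257, 115), (258, 129), (259, 172), (260, 188), (261, 191), (262, 190), (263, 191), (264, 191), (265, 193), (266, 194), (267, 194)]
181 [(243, 191), (244, 190), (245, 162), (246, 139), (247, 126), (248, 116), (249, 118), (250, 117), (251, 118), (252, 166), (253, 165), (254, 126), (255, 117), (256, 117), (257, 118), (258, 129), (259, 172), (260, 193), (261, 191), (262, 192), (26
[... 833 characters left out ...]
61, 82), (262, 83), (263, 84), (264, 107), (265, 126), (266, 123), (267, 125), (268, 126)]
low end [(200, 123), (201, 123), (202, 124), (203, 122), (204, 124), (205, 124), (206, 124), (207, 121), (208, 121), (209, 122), (210, 121), (211, 122), (212, 121), (213, 141), (214, 191), (215, 191), (216, 192), (217, 190), (218, 191), (219, 190), (220, 192), (221, 192)]
up end [(124, 117), (125, 118), (126, 117), (127, 118), (128, 118), (129, 116), (130, 117), (131, 109), (132, 69), (133, 41), (134, 38), (135, 39), (136, 35), (137, 36), (138, 37), (139, 37), (140, 36), (141, 43), (142, 64), (143, 65), (144, 64), (145, 61), (146, 64), (147, 64), (148, 65), (149, 64)]
units [0.05 0.14 5.1 ] yaw x 91.24
```

```bash
python3 -m jog '[{"linear":[0,0.1,1],"roll":0},{"linear":[0,0,1],"roll":0},{"linear":[0,0,0.4],"roll":0},{"linear":[0,0,0],"roll":0},{"linear":[0,0,0],"roll":0},{"linear":[0,0,0],"roll":0}]'
python3 - <<'E'
from h import *
C,im=snap('wrist','v9'); np.savez('pics/v9.npz',K=C[0],D=C[1],T=C[2])
P=[[.5588,-.4645,.11],[.5573,-.3798,.11]]; q=proj(C,P); print(q.round(1).tolist(),env.observe()['position'])
g=cv2.cvtColor(im,cv2.COLOR_RGB2GRAY); 
for i in(0,1):
    u,v=q[i].astype(int); print(list(zip(range(v-14,v+14),g[v-14:v+14,u-1:u+2].mean(1).astype(int).tolist()))); 
    w=v-(6 if i==0 else -12); print(w,list(zip(range(u-12,u+13),g[w,u-12:u+13].tolist())))
go([.5577,-.4121,.092])
E
```

```text
time_s: 33.8
position: [0.5574, -0.411, 0.2052]
tool_rot: [[-0.023, 1.0, 0.003], [1.0, 0.023, -0.003], [-0.003, 0.003, -1.0]]
ft_force: [0.3, 0.3, 0.8]
grip_width: 0.0554
gripper_force: 0.0
[[250.8, 249.5], [251.2, 157.2]] [ 0.55746113 -0.41115974  0.20532441]
[(235, 105), (236, 104), (237, 102), (238, 104), (239, 102), (240, 104), (241, 104), (242, 102), (243, 103), (244, 103), (245, 103), (246, 102), (247, 101), (248, 103), (249, 113), (250, 152), (251, 183), (252, 182), (253, 180), (254, 182), (255, 182), (256, 182), (257, 182), (258, 182), (259, 180), (260, 182), (261, 182), (262, 184)]
243 [(238, 181), (239, 182), (240, 181), (241, 182), (242, 179), (243, 182), (244, 183), (245, 182), (246, 181), (247, 182), (248, 140), (249, 104), (250, 102), (251, 103), (252, 104), (253, 101), (254, 117), (255, 162), (256, 183), (257, 180), (258, 185), (259, 184), (260, 184), (261, 181), (262, 182)]
[(143, 34), (144, 34), (145, 34), (146, 34), (147, 34), (148, 36), (149, 37), (150, 36), (151, 34), (152, 35), (153, 34), (154, 32), (155, 37), (156, 45), (157, 60), (158, 59), (159, 57), (160, 60), (161, 60), (162, 59), (163, 58), (164, 58), (165, 60), (166, 59), (167, 59), (168, 60), (169, 58), (170, 56)]
169 [(239, 64), (240, 60), (241, 52), (242, 63), (243, 59), (244, 60), (245, 56), (246, 59), (247, 61), (248, 58), (249, 59), (250, 58), (251, 56), (252, 60), (253, 62), (254, 58), (255, 96), (256, 111), (257, 113), (258, 113), (259, 111), (260, 115), (261, 112), (262, 116), (263, 76)]
units [-0.01 -0.    2.83] yaw x 91.3
```

```bash
python3 -m jog '[{"linear":[-0.01,0,0.8],"roll":0},{"linear":[0,0,1],"roll":0},{"linear":[0,0,0.7],"roll":0},{"linear":[0,0,0.33],"roll":0},{"linear":[0,0,0],"roll":0},{"linear":[0,0,0],"roll":0}]' 0.3 40
python3 -m jog '[{"linear":[0,0,0],"roll":0},{"linear":[0,0,0],"roll":0},{"linear":[0,0,0],"roll":0},{"linear":[0,0,0],"roll":0},{"linear":[0,0,0],"roll":0},{"linear":[0,0,0],"roll":0},{"linear":[0,0,0],"roll":0},{"linear":[0,0,0],"roll":0}]' -1 40
python3 -m jog '[{"linear":[0,0,-0.2],"roll":0},{"linear":[0,0,-0.5],"roll":0},{"linear":[0,0,-0.8],"roll":0},{"linear":[0,0,-1],"roll":0},{"linear":[0,0,-1],"roll":0},{"linear":[0,0,-0.8],"roll":0},{"linear":[0,0,-0.2],"roll":-0.2},{"linear":[0,0,0],"roll":0},{"linear":[0,0,0],"roll":0}]'
python3 - <<'E'
from h import *
C,im=snap('wrist','v10'); s=env.observe(); p=np.array(s['position']);R=np.array(s['tool_rot'])
q=proj(C,[p+R@[.033,0,-.0184]])[0]; print(q)
g=cv2.cvtColor(im,cv2.COLOR_RGB2GRAY); u,v=q.astype(int); print(list(zip(range(v-24,v+16),g[v-24:v+16,u-1:u+2].mean(1).astype(int).tolist())))
# pin right
go([.3454,-.2065,p[2]])
E
```

```text
time_s: 34.35
position: [0.5575, -0.412, 0.0909]
tool_rot: [[-0.022, 1.0, 0.001], [1.0, 0.022, -0.001], [-0.002, 0.001, -1.0]]
ft_force: [0.4, -0.0, 1.4]
grip_width: 0.0556
gripper_force: 0.0
time_s: 35.02
position: [0.5573, -0.4119, 0.0905]
tool_rot: [[-0.022, 1.0, 0.001], [1.0, 0.022, -0.001], [-0.002, 0.001, -1.0]]
ft_force: [-0.5, 0.6, 5.7]
grip_width: 0.0049
gripper_force: 40.0
time_s: 35.77
position: [0.5567, -0.4113, 0.2682]
tool_rot: [[-0.039, 0.999, -0.001], [0.999, 0.039, 0.001], [0.001, -0.001, -1.0]]
ft_force: [0.3, -1.5, -1.9]
grip_width: 0.0046
gripper_force: 39.1
[249.92046545 199.17123771]
[(175, 37), (176, 34), (177, 38), (178, 34), (179, 35), (180, 36), (181, 38), (182, 36), (183, 35), (184, 37), (185, 36), (186, 35), (187, 36), (188, 38), (189, 35), (190, 34), (191, 36), (192, 37), (193, 36), (194, 39), (195, 35), (196, 38), (197, 40), (198, 36), (199, 35), (200, 38), (201, 50), (202, 60), (203, 60), (204, 61), (205, 60), (206, 61), (207, 62), (208, 61), (209, 63), (210, 63), (211, 60), (212, 61), (213, 61), (214, 64)]
units [ 5.32 -5.07  0.03] yaw x 92.25
```

```bash
python3 -m jog '[{"linear":[0.67,-0.61,0],"roll":0},{"linear":[0.67,-0.61,0],"roll":0},{"linear":[0.67,-0.61,0],"roll":0},{"linear":[0.67,-0.61,0],"roll":0},{"linear":[0.67,-0.61,0],"roll":0},{"linear":[0.67,-0.61,0],"roll":0},{"linear":[0.66,-0.61,0],"roll":0},{"linear":[0.66,-0.62,0],"roll":0},{"linear":[0,0,0],"roll":0},{"linear":[0,0,0],"roll":0}]'
python3 -m jog '[{"linear":[0,0,0.7],"roll":0},{"linear":[0,0,1],"roll":0},{"linear":[0,0,0.9],"roll":0},{"linear":[0,0,0.38],"roll":0},{"linear":[0,0,0],"roll":0},{"linear":[0,0,0],"roll":0},{"linear":[0,0,0],"roll":0}]'
python3 - <<'E'
from h import *
C,im=snap('wrist','v11'); np.savez('pics/v11.npz',K=C[0],D=C[1],T=C[2]); go([.353,-.2054,.149])
ax=np.array([.9991,.0419,0]); M=np.array([.388,-.2048,.142]); q=proj(C,[M,M+.04*ax-[0,0,.004]]); print(q)
g=cv2.cvtColor(im,cv2.COLOR_RGB2GRAY); v=int(q[0,1]); print(g[v-12:v+14,294:380:6])
E
```

```text
time_s: 36.65
position: [0.3519, -0.2045, 0.2684]
tool_rot: [[-0.04, 0.999, -0.001], [0.999, 0.04, 0.002], [0.002, -0.001, -1.0]]
ft_force: [0.1, -0.6, 0.2]
grip_width: 0.0046
gripper_force: 39.3
time_s: 37.23
position: [0.3538, -0.2066, 0.1508]
tool_rot: [[-0.039, 0.999, 0.001], [0.999, 0.039, -0.001], [-0.001, 0.001, -1.0]]
ft_force: [-0.3, -0.2, -1.4]
grip_width: 0.0054
gripper_force: 51.3
units [ 0.03 -0.02  0.05] yaw x 92.27
[[310.50091432 238.54242668]
 [377.74727951 235.31415185]]
[[207 209 206 211 207 207 210 210 208 208 209 207 208 210 209]
 [207 207 208 207 206 208 207 209 207 210 207 207 209 206 205]
 [210 207 207 208 207 209 209 208 210 206 208 209 204 210 206]
 [211 205 210 209 207 208 207 208 206 209 209 208 207 208 208]
 [208 208 209 205 210 208 208 211 208 207 208 204 207 209 209]
 [209 208 208 210 208 207 208 206 209 210 201 207 207 206 196]
 [208 211 209 208 208 209 209 208 207 208 166 196 193 174 116]
 [208 207 210 207 206 207 209 202 190 190 131 118  93  71  82]
 [208 209 205 202 195 191 189 153 103  70  76  83  96 103 113]
 [208 206 201 169 116  88  64  73  90  9
[... 331 characters left out ...]
4 135]
 [208 210  83  96  97  96  96 102 156 148 145 137 159 167 181]
 [210 207  82  96  96  92  96 136 138  93  57  55 206 207 206]
 [206 209 120  94  96 120 135 167  82   5  15  51 203 207 209]
 [208 209 193 137 152 208 206 210  22  15  27  46 159 210 210]
 [209 208 206 210 206 207 208 206   4   8  50  54  81 209 209]
 [210 208 207 207 208 207 208 209  22   4  52  47  44 210 207]
 [208 209 209 209 208 208 208 207  11  17  52  50  50 209 208]
 [204 209 208 207 209 211 207 209  21  32  49  46  52 207 205]
 [208 208 208 210 206 209 209 206  78  59  54  18  49 209 208]
 [208 208 209 210 209 208 208 209 151  61  55  15  53 207 205]
 [209 207 207 206 208 209 211 206 173  58  54  20  49 202 206]]
```

```bash
python3 -m jog '[{"linear":[0.01,0.2,0.04],"roll":0},{"linear":[0,0.3,0],"roll":0},{"linear":[0,0.3,0],"roll":0},{"linear":[0,0,0],"roll":0}]'
python3 -m jog '[{"linear":[0,0.3,0],"roll":0},{"linear":[0,0.25,0],"roll":0},{"linear":[0,0.1,0],"roll":0},{"linear":[0,0,0],"roll":0},{"linear":[0,0,0],"roll":0}]'
python3 -m jog '[{"linear":[0,0,0.06],"roll":0},{"linear":[0,0,0.05],"roll":0},{"linear":[0,0,0.03],"roll":0},{"linear":[0,0,0],"roll":0},{"linear":[0,0,0],"roll":0}]'
```

```text
time_s: 37.62
position: [0.3856, -0.2038, 0.148]
tool_rot: [[-0.041, 0.999, -0.004], [0.999, 0.041, 0.001], [0.001, -0.003, -1.0]]
ft_force: [-0.1, -2.0, -15.7]
grip_width: 0.005
gripper_force: 49.1
time_s: 38.03
position: [0.4119, -0.201, 0.1453]
tool_rot: [[-0.039, 0.999, -0.002], [0.999, 0.039, 0.007], [0.007, -0.001, -1.0]]
ft_force: [13.9, 3.8, -38.1]
grip_width: 0.005
gripper_force: 45.6
time_s: 38.45
position: [0.4114, -0.2035, 0.1435]
tool_rot: [[-0.04, 0.999, 0.001], [0.999, 0.04, -0.001], [-0.001, 0.001, -1.0]]
ft_force: [-1.1, 0.3, -0.7]
grip_width: 0.0056
gripper_force: 51.0
```

Contact force came up during that insertion. I look before releasing.

Run:
```python
from h import *
C,im=snap('wrist','v12'); _,s=snap('scene','s12')
A=cv2.resize(im[:,100:440,::-1],(400,452)); A=np.vstack([A,cv2.resize(im[190:262,240:410,::-1],(400,148))])
B=cv2.resize(s[160:285,180:290,::-1],(400,455),interpolation=2); T=optics.get_image('top')
Bt=cv2.resize(T[165:235,180:370,::-1],(400,145),interpolation=2)
cv2.imwrite('pics/fin.png',np.hstack([A,np.vstack([B,Bt])]))
```

```text
(no output)
```

View pics/fin.png

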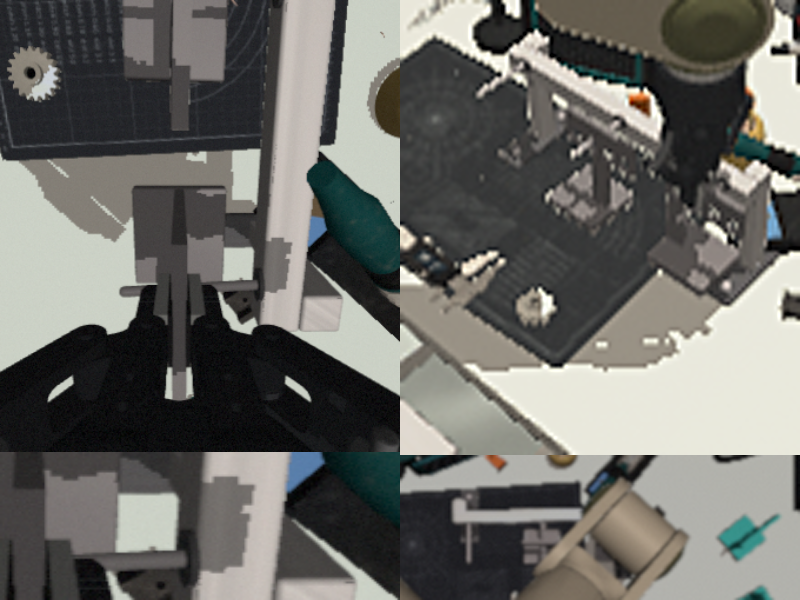

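The picture shows both brackets on their pins: the T on the middle one, and the right pin passing through the plate from (125,290) to the bar, with the foot level. I lower until contact, then release.

```bash
python3 -m jog '[{"linear":[0,0,0.02],"roll":0},{"linear":[0,0,0],"roll":0},{"linear":[0,0,0],"roll":0}]'
python3 -m jog '[{"linear":[0,0,0.02],"roll":0},{"linear":[0,0,0],"roll":0},{"linear":[0,0,0],"roll":0}]'
```

```text
time_s: 38.85
position: [0.4112, -0.2034, 0.1427]
tool_rot: [[-0.04, 0.999, 0.001], [0.999, 0.04, -0.001], [-0.001, 0.001, -1.0]]
ft_force: [-0.3, 1.0, 4.5]
grip_width: 0.0051
gripper_force: 54.0
time_s: 39.1
position: [0.4113, -0.2034, 0.1424]
tool_rot: [[-0.04, 0.999, 0.001], [0.999, 0.04, -0.001], [-0.001, 0.001, -1.0]]
ft_force: [-2.3, 0.5, 11.4]
grip_width: 0.0049
gripper_force: 57.3
```

```bash
python3 -m jog '[{"linear":[0,0,-0.02],"roll":0},{"linear":[0,0,0],"roll":0},{"linear":[0,0,0],"roll":0}]'
python3 -m jog '[{"linear":[0,0,0],"roll":0},{"linear":[0,0,0],"roll":0},{"linear":[0,0,0],"roll":0},{"linear":[0,0,0],"roll":0},{"linear":[0,0,0],"roll":0},{"linear":[0,0,-0.3],"roll":0},{"linear":[0,0,-0.7],"roll":0},{"linear":[0,0,-0.8],"roll":0},{"linear":[0,0,-0.8],"roll":0},{"linear":[0,0,-0.8],"roll":0},{"linear":[0,0,0],"roll":0},{"linear":[0,0,0],"roll":0}]' 0
python3 -m jog '[{"linear":[0,-0.9,-0.2],"roll":0},{"linear":[0.6,-0.7,0],"roll":0},{"linear":[0.8,0,0],"roll":0},{"linear":[0.8,0,0],"roll":0},{"linear":[0.8,0,0],"roll":0},{"linear":[0.8,0,0],"roll":0},{"linear":[0.8,0,0],"roll":0},{"linear":[0,0,0],"roll":0},{"linear":[0,0,0],"roll":0},{"linear":[0,0,0],"roll":0}]'
python3 - <<'E'
from h import *
C,im=snap('wrist','f1'); np.savez('pics/f1.npz',K=C[0],D=C[1],T=C[2]); S,s=snap('scene','f_s'); T,t=snap('top','f_t')
ax=np.array([.9991,.0419,0]);ay=np.array([-.0419,.9991,0])
g=cv2.cvtColor(im,cv2.COLOR_RGB2GRAY)
for n,o,pl in(('mid',np.array([.4446,-.078,0]),-.0375),('right',np.array([.450,-.2022,0]),-.0375)):
    z=.0515+.11
    e=[o+pl*ax+y*ay+[0,0,z] for y in(-.053,.033)]; q=proj(C,e); print(n,q.round(1).tolist())
    for k in(.03,.2,.8,.97):
        a=(q[0]+(q[1]-q[0])*k).astype(int)
        if 0<a[1]<384: print(a[1],a[0]-12,g[a[1],a[0]-12:a[0]+13].tolist())
    for a in q.astype(int):
        print('end',a[1]-10,g[max(a[1]-10,0):a[1]+11,a[0]-1:a[0]+2].mean(1).astype(int).tolist())
E
```

```text
time_s: 39.35
position: [0.4112, -0.2034, 0.1426]
tool_rot: [[-0.04, 0.999, 0.001], [0.999, 0.04, -0.001], [-0.001, 0.001, -1.0]]
ft_force: [-0.8, 0.9, 6.2]
grip_width: 0.0051
gripper_force: 55.1
time_s: 40.35
position: [0.4109, -0.2032, 0.2787]
tool_rot: [[-0.04, 0.999, 0.001], [0.999, 0.04, -0.001], [-0.001, 0.001, -1.0]]
ft_force: [-0.3, -0.1, -0.7]
grip_width: 0.0429
gripper_force: 0.0
time_s: 41.18
position: [0.3395, -0.022, 0.2851]
tool_rot: [[-0.04, 0.999, -0.002], [0.999, 0.04, 0.001], [0.001, -0.002, -1.0]]
ft_force: [0.4, 0.9, -0.7]
grip_width: 0.0428
gripper_force: 0.0
mid [[312.8, 287.3], [318.2, 211.5]]
285 301 [7, 4, 4, 12, 29, 25, 22, 12, 16, 11, 17, 16, 17, 23, 20, 13, 19, 19, 12, 9, 13, 12, 12, 17, 9]
272 301 [13, 14, 7, 8, 17, 22, 29, 40, 89, 114, 110, 113, 111, 108, 96, 69, 39, 17, 20, 18, 17, 14, 15, 3, 18]
226 305 [36, 37, 41, 64, 75, 65, 47, 32, 34, 39, 32, 68, 116, 132, 133, 132, 133, 153, 116, 48, 46, 45, 44, 44, 40]
213 305 [133, 133, 136, 96, 65, 77, 74, 60, 47, 39, 34, 41, 55, 112, 136, 135, 134, 133, 148, 112, 40, 43, 48, 46, 44]
end 277 [93, 84, 14, 13, 17, 16, 9, 16, 16, 15, 16, 19, 12, 17, 14, 15, 10, 14, 17, 13, 17]
end 201 [72, 70, 63, 56, 55, 45, 44, 44, 41, 54, 82, 93, 101, 99, 102, 107, 110, 115, 114, 117, 125]
right [[306.8, 377.4], [310.9, 317.2]]
375 294 [12, 14, 15, 16, 23, 17, 17, 23, 13, 19, 14, 11, 17, 18, 19, 21, 10, 18, 14, 13, 19, 17, 14, 17, 13]
365 295 [13, 18, 21, 14, 10, 11, 19, 10, 13, 18, 16, 17, 14, 20, 9, 13, 13, 15, 14, 9, 11, 9, 14, 10, 18]
329 298 [180, 180, 181, 150, 107, 78, 18, 15, 21, 18, 13, 19, 18, 14, 19, 18, 22, 14, 15, 18, 19, 9, 15, 16, 18]
319 298 [224, 223, 168, 76, 58, 44, 34, 20, 19, 17, 16, 22, 11, 19, 19, 20, 21, 22, 8, 10, 17, 17, 16, 16, 22]
end 367 [9, 11, 8, 12, 14, 17, 12, 15, 15, 16, 16, 17, 14, 13, 16, 17, 19]
end 307 [13, 10, 11, 17, 17, 16, 16, 17, 17, 13, 14, 12, 17, 16, 15, 14, 15, 13, 13, 13, 19]
```

```bash
python3 -m jog '[{"linear":[-0.8,0,0],"roll":0},{"linear":[-0.85,0,0],"roll":0},{"linear":[-0.85,0,0],"roll":0},{"linear":[-0.85,0,0],"roll":0},{"linear":[-0.85,0,0],"roll":0},{"linear":[-0.85,0,0],"roll":0},{"linear":[-0.85,0,0],"roll":0},{"linear":[-0.85,0,0],"roll":0},{"linear":[-0.6,0,0],"roll":0},{"linear":[0,0,0],"roll":0},{"linear":[0,0,0],"roll":0},{"linear":[0,0,0],"roll":0}]'
python3 - <<'E'
from h import *
C,im=snap('wrist','f2'); np.savez('pics/f2.npz',K=C[0],D=C[1],T=C[2]); S,s=snap('scene','f_s2')
ax=np.array([.9991,.0419,0]);ay=np.array([-.0419,.9991,0])
g=cv2.cvtColor(im,cv2.COLOR_RGB2GRAY)
for n,o in(('mid',np.array([.4446,-.078,0])),('right',np.array([.450,-.2022,0]))):
    e=[o-.0375*ax+y*ay+[0,0,.1615] for y in(-.053,.033)]; q=proj(C,e); print(n,'wrist',q.round(1).tolist(),'scene',proj(S,e).round(1).tolist())
    for k in(.1,.3,.5,.7,.9):
        a=(q[0]+(q[1]-q[0])*k).astype(int); print(a[1],a[0]-12,g[a[1],a[0]-12:a[0]+13].tolist())
    c=q.mean(0).astype(int)
    for a in q.astype(int): print('end',a[1]-10,g[a[1]-10:a[1]+11,a[0]+1:a[0]+4].mean(1).astype(int).tolist())
E
```

```text
time_s: 42.33
position: [0.351, -0.3154, 0.2858]
tool_rot: [[-0.039, 0.999, -0.0], [0.999, 0.039, 0.001], [0.001, -0.0, -1.0]]
ft_force: [-0.0, -0.3, -0.0]
grip_width: 0.0425
gripper_force: 0.0
mid wrist [[336.7, -43.6], [347.9, -198.5]] scene [[245.0, 200.7], [225.8, 189.0]]
-59 325 [16, 19, 16, 10, 16, 14, 2, 0, 3, 9, 13, 8, 20, 2, 8, 12, 10, 12, 0, 0, 11, 7, 6, 5, 14]
-90 328 [10, 2, 1, 10, 6, 7, 3, 10, 0, 9, 0, 9, 7, 8, 6, 2, 15, 13, 5, 0, 17, 4, 6, 4, 8]
-121 330 [108, 149, 154, 155, 155, 150, 153, 154, 153, 153, 151, 155, 155, 155, 155, 156, 157, 155, 154, 150, 155, 152, 153, 152, 154]
-152 332 [154, 154, 155, 151, 152, 154, 153, 152, 152, 153, 154, 154, 155, 155, 153, 152, 154, 153, 156, 153, 153, 152, 153, 153, 153]
-183 334 [153, 155, 155, 152, 155, 152, 156, 153, 155, 154, 154, 154, 153, 154, 152, 152, 153, 157, 153, 153, 153, 155, 153, 155, 154]
end -53 [13, 4, 10, 7, 11, 9, 11, 8, 9, 8, 2, 4, 7, 7, 3, 10, 6, 5, 9, 7, 0]
end -208 [153, 154, 154, 155, 153, 154, 153, 152, 153, 153, 154, 154, 154, 152, 153, 154, 153, 153, 153, 152, 155]
right wrist [[325.0, 123.7], [332.8, 13.8]] scene [[274.9, 219.0], [253.9, 206.2]]
112 313 [82, 44, 50, 53, 39, 23, 19, 23, 25, 33, 75, 95, 92, 95, 93, 93, 104, 138, 152, 153, 154, 154, 153, 153, 153]
90 315 [44, 52, 55, 40, 26, 25, 26, 17, 20, 56, 83, 94, 95, 93, 91, 91, 79, 60, 63, 57, 61, 60, 62, 60, 60]
68 316 [36, 52, 53, 47, 34, 18, 21, 19, 20, 44, 78, 93, 92, 92, 88, 90, 93, 94, 94, 95, 92, 95, 92, 92, 96]
46 318 [52, 48, 49, 41, 25, 18, 22, 8, 27, 71, 92, 91, 91, 91, 92, 87, 121, 153, 154, 152, 155, 151, 155, 152, 155]
24 320 [33, 21, 23, 19, 19, 18, 21, 21, 51, 80, 90, 90, 88, 90, 87, 79, 51, 33, 26, 26, 23, 27, 20, 24, 22]
end 113 [94, 95, 96, 95, 96, 95, 95, 95, 96, 99, 123, 151, 153, 153, 155, 153, 152, 135, 97, 67, 35]
end 3 [24, 19, 27, 22, 23, 24, 23, 21, 22, 28, 78, 88, 87, 87, 87, 88, 89, 88, 88, 89, 89]
```

```bash
python3 -m jog '[{"linear":[0.8,0,0],"roll":0},{"linear":[0.8,0,0],"roll":0},{"linear":[0.8,0,0],"roll":0},{"linear":[0.7,0,0],"roll":0},{"linear":[0,0,0],"roll":0},{"linear":[0,0,0],"roll":0},{"linear":[0,0,0],"roll":0}]'
python3 - <<'E'
from h import *
C,im=snap('wrist','f3')
ax=np.array([.9991,.0419,0]);ay=np.array([-.0419,.9991,0])
g=cv2.cvtColor(im,cv2.COLOR_RGB2GRAY)
for n,o in(('mid',np.array([.4446,-.078,0])),):
    e=[o-.0365*ax+y*ay+[0,0,.1615] for y in(-.053,.033)]; q=proj(C,e); print(n,'wrist',q.round(1).tolist())
    for k in(.1,.3,.5,.7,.9):
        a=(q[0]+(q[1]-q[0])*k).astype(int); print(a[1],a[0]-12,g[a[1],a[0]-12:a[0]+13].tolist())
    for a in q.astype(int): print('end',a[1]-10,g[a[1]-10:a[1]+11,a[0]:a[0]+3].mean(1).astype(int).tolist())
# cups: scene vs s12
T,t=snap('top','f_t3'); S,s=snap('scene','f_s3')
a=cv2.imread('pics/s12.png').astype(int); d=np.abs(a-s[:,:,::-1])[140:200,145:200].sum(2)>60; print('rail chg',d.sum())
for P in([.3672,.2995,.11],[.4192,.3398,.11],[.4713,.3803,.11]):
    u,v=proj(T,[P])[0].astype(int); print(t[v,u], t[v-3:v+4,u].mean(1).astype(int))
E
```

```text
time_s: 43.02
position: [0.3466, -0.1916, 0.2864]
tool_rot: [[-0.04, 0.999, 0.001], [0.999, 0.04, -0.001], [-0.001, 0.001, -1.0]]
ft_force: [-0.2, -1.0, -0.3]
grip_width: 0.0425
gripper_force: 0.0
mid wrist [[324.8, 123.1], [332.9, 13.3]]
112 313 [52, 63, 60, 51, 32, 28, 29, 27, 27, 84, 115, 112, 113, 114, 109, 112, 85, 30, 29, 31, 30, 28, 31, 33, 35]
90 315 [53, 63, 75, 64, 35, 22, 29, 29, 23, 86, 111, 112, 112, 113, 111, 116, 90, 34, 31, 32, 28, 31, 31, 32, 36]
68 316 [42, 59, 64, 62, 53, 31, 28, 23, 33, 26, 80, 110, 111, 113, 110, 109, 111, 85, 30, 32, 35, 37, 46, 45, 38]
46 318 [51, 53, 49, 30, 34, 26, 29, 25, 30, 30, 79, 111, 109, 110, 110, 111, 108, 85, 34, 28, 38, 46, 51, 38, 30]
24 320 [40, 33, 21, 28, 26, 24, 27, 29, 28, 26, 68, 107, 110, 109, 108, 106, 109, 87, 34, 39, 42, 49, 40, 34, 29]
end 113 [113, 112, 113, 113, 113, 113, 113, 114, 113, 98, 34, 32, 32, 31, 32, 28, 65, 111, 112, 111, 115]
end 3 [42, 40, 38, 33, 32, 33, 31, 31, 34, 95, 105, 108, 106, 106, 106, 106, 107, 106, 106, 108, 106]
rail chg 361
[98 92 91] [82 58 78 93 96 83 72]
[112 104 103] [ 62  89 103 106 106 105 104]
[110 103 102] [ 84 100 103 105 103 103 104]
```

Run:
```python
from h import *
a=cv2.imread('pics/t7.png').astype(int); b=cv2.imread('pics/f_t3.png').astype(int)
d=np.abs(a-b).sum(2)>60; print('rail',d[175:230,115:155].sum(), 'other table objs',d[225:265,330:410].sum())
a=cv2.imread('pics/s7.png').astype(int); b=cv2.imread('pics/f_s3.png').astype(int); d=np.abs(a-b).sum(2)>60; print(d[145:195,150:185].sum())
print(env.close_job())
```

```text
rail 0 other table objs 0
68
the job is handed in; nothing more can be done
None
```

The job is handed in at 43 s of the 184 s allowed: cups centred on their pads to about 1 mm, bracket_t hung level on the middle pin and bracket_c on the right pin, each by its +10 mm hole. No bracket_z was seen, and bracket_c briefly pressed the pin at 38 N while going on.

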